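Fit the weighing pan on its pin and weigh out a portion of sugar pucks

TASK

Slide the round steel pan across the weighing deck, nudging it rather than picking it up, until the hole in its middle drops over the brass pin and it lies flat on the scale platform. Then put the brown sugar pucks from the wooden board onto the floor of the pan one by one, not stacked, only until the red pointer comes to rest in the green zone of the dial, and leave the pucks you do not need on the board. Do not shift or knock over the wooden stamp, the jar or the red cup.

Things in the scene. Friction and masses are not known exactly. Their poses are not given: they have to be found in the camera images.
- deck_centre (a point): Centre of the top face of the aluminium weighing deck, a flat slab 420 mm (its x) by 840 mm (its y), 45 mm high; the axes are the deck's. A 136 mm square dark scale platform is let in flush round this point. It carries the pin and sinks on its spring as pucks are added, 2.5 mm per rad of the pointer, at most 8 mm; the pan alone does not sink it.
- pin_tip (a point): Tip of the fixed brass locating pin in the middle of the scale platform: 12 mm in diameter with a hemispherical top, 7 mm high above the platform (this point is 7 mm above the deck's top face while the scale is unloaded).
- dial_centre (a point): Hub of the round dial, a low grey drum 110 mm in diameter standing 22 mm (pointer 27 mm) above the deck; fixed to the deck, 150 mm towards the deck's +x from the pin. White face, red pointer, green zone.
- pointer (a joint): Angle in rad of the red dial pointer, 0 with an empty pan (pointing to the deck's +y), growing clockwise seen from above, about 0.012 rad per gram of pucks in the pan, stop at 3.2. The green zone runs from 1.38 to 2.43. It settles within half a second.
- pan: Loose round stainless pan, 250 g, lying flat. Origin: centre of its central 16 mm hole, on the underside; z is its up axis. Floor 120 mm across, 4 mm thick; rim flares out from there to 160 mm across at 16 mm height, so it rides up over the pin when pushed against it. On the pin it is tilted or raised by several mm; seated, the origin is 7 mm below the pin tip.
- board_centre (a point): Centre of the top face of a wooden board 130 by 130 mm, 10 mm thick, fixed on the deck; the pucks stand on it, in two rows of two. Pan and board may be on either side of the pin.
- puck0_centre (a point): A brown pressed-sugar puck, an upright cylinder 36 mm in diameter and 36 mm high; the point is at its centre, half-way up. Its weight differs from puck to puck: 45 to 81 g, so two or three are needed.
- puck1_centre (a point): A brown pressed-sugar puck, an upright cylinder 36 mm in diameter and 36 mm high; the point is at its centre, half-way up. Its weight differs from puck to puck: 45 to 81 g, so two or three are needed.
- puck2_centre (a point): A brown pressed-sugar puck, an upright cylinder 36 mm in diameter and 36 mm high; the point is at its centre, half-way up. Its weight differs from puck to puck: 45 to 81 g, so two or three are needed.
- puck3_centre (a point): A brown pressed-sugar puck, an upright cylinder 36 mm in diameter and 36 mm high; the point is at its centre, half-way up. Its weight differs from puck to puck: 45 to 81 g, so two or three are needed.
- stamp_centre (a point): Bystander: loose turned dark wooden hand stamp, upright, base 58 mm in diameter, 68 mm high; point on its axis half-way up.
- jar_centre (a point): Bystander: loose small jar with a dark metal cap, upright, 54 mm in diameter, 66 mm high; point on its axis half-way up.
- cup_centre (a point): Bystander: loose red plastic cup, upright, at most 60 mm in diameter, 60 mm high; point on its axis half-way up.
Mind the look-alikes: they are no part of the job. What is shaped like the part that bears puck3_centre but orange is not meant. Leave any orange look-alike of the part that bears puck2_centre alone.

How it is judged:
By the outcome, as a careful person would: the job done as asked, in the order asked, and still so for the second after the job is handed in, with the robot touching nothing.
It also fails if it takes over 72 s, if anything falls off the work surface, if the arm or the gripper's body presses on something with over 40 N, if the wrist force passes 120 N, or if a joint passes its speed limit or range.

ROBOT

A 6-joint arm with a two-finger parallel gripper is mounted at the origin on the work surface. World frame = base frame: x ahead of the robot, y to its left, z up, the work surface at z = 0. Lengths are in m, angles in rad, forces in N, time in s.
With the tool pointing down it reaches from about 0.325 to 0.85 m from the base axis. Payload 15.5 kg.
Tool frame: the origin (TCP) lies on the centre line of the jaws, within the pads' length; the fingertips stand 11 mm ahead of it and the grasp point (between the pads) lies 8 mm behind it (tips_ahead is the distance from the TCP to the fingertips, in m); z points along the fingers, y is the direction in which the jaws open and shut (so a half turn about z gives the same grasp; the last joint's range is limited). The gripper opens to 91 mm and grips with 3 to 60 N. Pads are 32 mm wide; open, the fingers measure 118 mm over their backs; the gripper's body (76 mm by 178 mm) begins 60 mm behind the grasp point.
Start: joints at [1.038, 0.494, 1.345, -0, 1.302, -0.096], TCP at [0.264, 0.566, 0.225] pointing down, gripper open.
Joint ranges: [-2.91, 2.91], [-0.82, 2.16], [0.22, 2.67], [-1.22, 4.37], [0.12, 2.79], [-3.08, 3.08]. Speed limits (rad/s): [1.89, 1.89, 2.57, 3.01, 3.01, 3.01].

INTERFACE

Orientations are given as a rotation vector (axis times angle).
In Python, from rig import * gives the robot as it stands. The module is installed in compiled form; this text tells all that it offers.
- The arm moves only by the tool send_rows, never from a script. Its argument "series" is a list of rows, each an object of numbers: "ax", "ay", "az": the turn, a rotation vector about the tool's x, y, z in rad; "tx", "ty", "tz": the shift along the tool's x, y, z in m; "grip": the opening, from 0 (shut) to 1 (fully open). A call has 1 to 5 rows; each row is the pose to reach, as a shift and turn from the pose measured when the call began, along the tool's axes at that moment; what a row does not reach only later rows make up. A row lasts 1/8 s, in which the tool goes at most 62.5 mm and 10.7 degrees, less where a joint would pass 70% of its speed; a pose out of reach is approached as far as the arm can. A call with a gripper value outside its range is refused whole. The fingers move at their own pace and stop on an object; "grip_force" is the grip in N (left out, the last holds). Time passes only in rows, so rows that repeat a pose let the fingers close. It gives the time, the measured TCP pose, the force and the opening at its end, in the units of the state.
- get_obs(): the state, without advancing time (a new reading comes with each control period).
- snapshot(name): name is "scene" or "side" or "wrist"; returns a dict with "img" (400x640x3 uint8, red, green, blue), "fx", "fy", "cx", "cy" (pixels), "k1" (the pictures are not rectified: a ray, as slopes to the right and down, at radius r is drawn at 1 + k1 r^2 times it, then the intrinsics apply), "T" (4x4, takes a point from camera to world coordinates). Camera axes: x right, y down, z forward; pixel columns grow to the right and rows downward; lengths in m; the calibration is good to about 2 mm. A picture is of the moment at which its call begins. There is no depth.
- finish_job(): hands the job in, once; it reports no verdict.
The state is a dict: "time": time; "joint_positions": joint angles; "qvel": joint speeds; "joint_torque": joint torques, N m; "tcp_pos": TCP position; "tcp_rot": TCP orientation; "ft_force": force on the tool from outside, world axes, zero at the start; "moment": the same for the moment, N m; "finger_gap": opening from 0.0 (shut) to 1.0 (fully open).
Only numpy, scipy, OpenCV 4.12 (cv2) and the standard library are available. Lean on these libraries where they do the work, as an engineer would, in place of code of your own. Each camera call takes 0.05 s, during which the arm holds its last target.

## Working session

There is one attempt and no reset: what is moved stays moved. The work goes in short steps, Python scripts to look and compute and a tool call to move; the robot and the scene stay as the last step left them, time stands still between calls to the robot, and variables do not carry over. Pictures are saved under pics/ and viewed, and the job is handed in when it is done.

Besides the shell and the picture viewer there is one more tool, called after "Emit:" by a JSON object that holds its "op" and its "data", one argument or row to a line. send_rows: Moves the arm, as the interface text tells. Its arguments: {"type":"object","properties":{"series":{"type":"array","items":{"type":"object","properties":{"ax":{"type":"number"},"ay":{"type":"number"},"az":{"type":"number"},"tx":{"type":"number"},"ty":{"type":"number"},"tz":{"type":"number"},"grip":{"type":"number"}}}},"grip_force":{"type":"number"}},"required":["series"]}

```bash
mkdir -p pics; cat > h.py <<'E'
from rig import *
import numpy as np, cv2
from scipy.spatial.transform import Rotation as R
def snap(n,f=None):
    s=snapshot(n)
    if f: cv2.imwrite('pics/'+f+'.png',cv2.cvtColor(s['img'],cv2.COLOR_RGB2BGR))
    return s
def ray(s,u,v):
    K=np.array([[s['fx'],0,s['cx']],[0,s['fy'],s['cy']],[0,0,1.]])
    p=cv2.undistortPoints(np.array([[[u,v]]],float),K,np.array([s['k1'],0,0,0,0.]))[0,0]
    T=s['T']; d=T[:3,:3]@np.array([p[0],p[1],1]); return T[:3,3],d/np.linalg.norm(d)
def onz(s,u,v,z):
    o,d=ray(s,u,v); return o+d*(z-o[2])/d[2]
def proj(s,P):
    P=np.atleast_2d(P).astype(float)
    T=np.linalg.inv(s['T']); c=P@T[:3,:3].T+T[:3,3]; x=c[:,:2]/c[:,2:]
    x=x*(1+s['k1']*(x**2).sum(1,keepdims=True)); return x*[s['fx'],s['fy']]+[s['cx'],s['cy']]
def tool(target,yaw=None):
    o=get_obs(); r=R.from_rotvec(o['tcp_rot']); return r.inv().apply(np.array(target)-o['tcp_pos'])
E
python3 - <<'E'
from h import *
for n in ['scene','side','wrist']:
    s=snap(n,n+'0'); print(n,s['fx'],s['k1'],s['T'].round(3).tolist())
print(get_obs())
E
```

```text
scene 456.7394166817261 0.017123406595819436 [[0.717, 0.384, -0.582, 1.193], [0.697, -0.414, 0.585, -0.743], [-0.016, -0.825, -0.565, 0.734], [0.0, 0.0, 0.0, 1.0]]
side 484.99092418856577 -0.10784940813703922 [[0.994, -0.085, 0.063, 0.434], [-0.105, -0.759, 0.642, -0.976], [-0.007, -0.645, -0.764, 1.155], [0.0, 0.0, 0.0, 1.0]]
wrist 286.65224247921867 -0.011790417045796973 [[0.423, 0.87, 0.254, 0.192], [0.906, -0.406, -0.119, 0.6], [-0.0, 0.28, -0.96, 0.384], [0.0, 0.0, 0.0, 1.0]]
{'time': 0.15, 'joint_positions': array([ 1.03849782e+00,  4.94067856e-01,  1.34595578e+00, -1.97373676e-05,
        1.30250639e+00, -9.55009046e-02]), 'qvel': array([-0.00047494, -0.0015568 , -0.00013325,  0.00071521, -0.00017229,
        0.00011944]), 'joint_torque': array([ 1.73552206e-03, -8.79195356e+01, -3.82049131e+01,  7.09458464e-02,
        5.02904796e-02, -5.46738897e-05]), 'tcp_pos': array([0.26426614, 0.56608458, 0.22446938]), 'tcp_rot': array([-6.80611744e-01, -3.06670267e+00,  1.40958782e-03]), 'ft_force': array([0.29101464, 0.48945204, 0.00622757]), 'moment': array([-0.04512633, -0.02728218,  0.02458455]), 'finger_gap': 0.9953251975965958}
```

View pics/scene0.png

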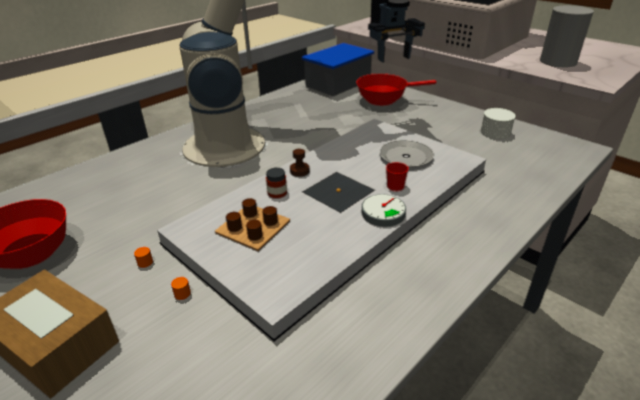

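View pics/side0.png

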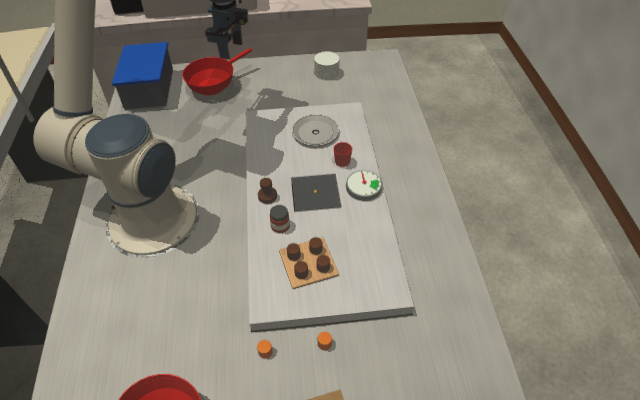

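View pics/wrist0.png

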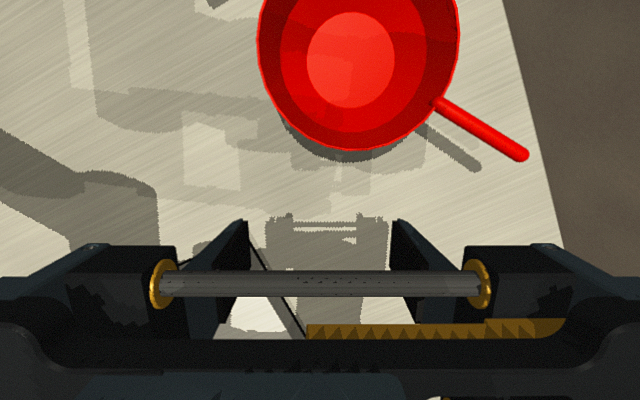

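The side view shows the pan at (316,130), pin (315,191), dial (364,184), cup (343,154), stamp (266,190), jar (280,218) and the board with four brown pucks near (309,262). The two orange look-alikes are off the deck, at (264,348) and (325,340).

Next I'll take enlarged crops to measure from.

```bash
python3 - <<'E'
import cv2
a=cv2.imread('pics/side0.png')[95:295,235:405]; cv2.imwrite('pics/sc.png',cv2.resize(a,None,fx=3,fy=3,interpolation=cv2.INTER_CUBIC))
a=cv2.imread('pics/scene0.png')[130:260,205:465]; cv2.imwrite('pics/cc.png',cv2.resize(a,None,fx=3,fy=3,interpolation=cv2.INTER_CUBIC))
E
```

```text
(no output)
```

View pics/sc.png

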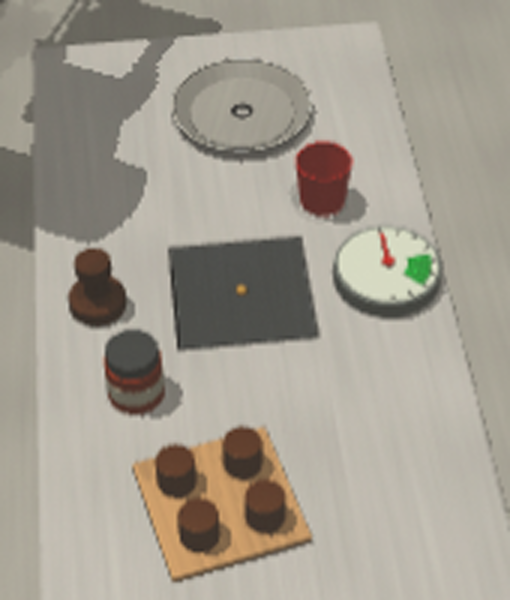

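View pics/cc.png

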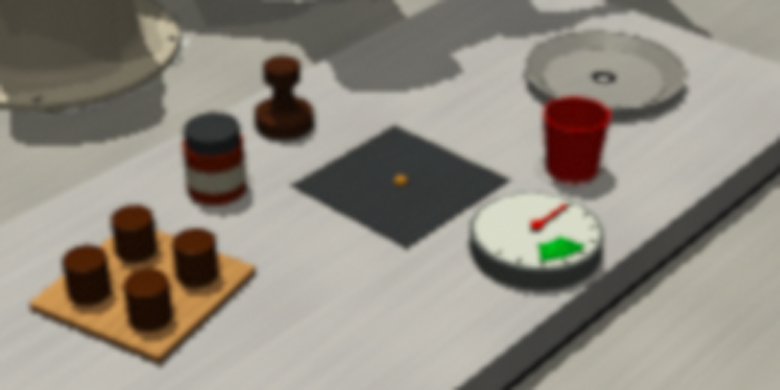

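```bash
python3 - <<'E'
from h import *
S=snap('side');C=snap('scene')
f=lambda x,y,ox,oy:((x+.5)/3-.5+ox,(y+.5)/3-.5+oy)
L={'pan':((242,111),(602,77),.049),'pin':((241,289),(400,180),.051),
'pk_a':((176,457),(133,219),.091),'pk_b':((243,439),(194,243),.091),'pk_c':((266,491),(148,283),.091),'pk_d':((199,511),(86,259),.091),
'dial':((387,262),(537,226),.071),'stamptop':((93,261),(282,66),.113),'jartop':((133,350),(213,129),.111),'cuptop':((324,160),(577,112),.105),
'deckTL':((35,42),None,.045),'deckTR':((378,22),None,.045),'bTL':((133,464),(133,212),.055),
'platTL':((168,248),(395,125),.045),'platTR':((302,237),(510,180),.045),'platBR':((318,336),(406,247),.045),'platBL':((180,349),(292,185),.045)}
for k,(a,b,z) in L.items():
    p=onz(S,*f(*a,235,95),z); print(k,p[:2].round(4),end=' ')
    if b is not None:
        q=onz(C,*f(*b,205,130),z)
        o1,d1=ray(S,*f(*a,235,95)); o2,d2=ray(C,*f(*b,205,130))
        t=np.linalg.lstsq(np.c_[d1,-d2],o2-o1,rcond=None)[0]; m=(o1+d1*t[0]+o2+d2*t[1])/2
        print(q[:2].round(4),'tri',m.round(4),end='')
    print()
print(get_obs()['time'])
E
```

```text
pan [0.5344 0.2794] [0.5346 0.2861] tri [0.535  0.2833 0.0484]
pin [0.5071 0.0066] [0.5127 0.0101] tri [0.5078 0.014  0.0452]
pk_a [ 0.4276 -0.2223] [ 0.4321 -0.2227] tri [ 0.4276 -0.2196  0.0872]
pk_b [ 0.4889 -0.2091] [ 0.4933 -0.2103] tri [ 0.4891 -0.2069  0.0873]
pk_c [ 0.5035 -0.2672] [ 0.5065 -0.2675] tri [ 0.5037 -0.2655  0.0884]
pk_d [ 0.4436 -0.2815] [ 0.4475 -0.2814] tri [ 0.4436 -0.2791  0.0876]
dial [0.6565 0.0089] [0.6608 0.0145] tri [0.6581 0.016  0.0666]
stamptop [0.3625 0.0043] [0.3668 0.0074] tri [0.3624 0.0101 0.1089]
jartop [ 0.3961 -0.1111] [ 0.4008 -0.1075] tri [ 0.3961 -0.1051  0.1064]
cuptop [0.6073 0.1293] [0.6086 0.1361] tri [0.6083 0.1342 0.1035]
deckTL [0.2979 0.4386] 
deckTR [0.7155 0.4285] 
bTL [ 0.3875 -0.2003] [ 0.3813 -0.1871] tri [ 0.3879 -0.1961  0.0579]
platTL [0.4369 0.0779] [0.4398 0.0832] tri [0.4373 0.084  0.0416]
platTR [0.5785 0.0779] [0.5791 0.0838] tri [0.5792 0.0817 0.044 ]
platBR [ 0.5776 -0.0589] [ 0.5782 -0.0543] tri [ 0.5781 -0.0558  0.044 ]
platBL [ 0.44   -0.0603] [ 0.4411 -0.055 ] tri [ 0.4403 -0.0561  0.0432]
0.25
```

```bash
cat >> h.py <<'E'
def plan(p,yaw,quiet=False):
    "yaw = world angle of tool x, deg; tool pointing down"
    o=get_obs(); r0=R.from_rotvec(o['tcp_rot'])
    c,s_=np.cos(np.radians(yaw)),np.sin(np.radians(yaw))
    r1=R.from_matrix(np.array([[c,s_,0],[s_,-c,0],[0,0,-1.]]))
    t=r0.inv().apply(np.array(p)-o['tcp_pos']); a=(r0.inv()*r1).as_rotvec()
    x=r0.as_matrix()[:,0]
    print('t',t.round(4),'a',a.round(4),'| now',o['tcp_pos'].round(4),'yaw',np.degrees(np.arctan2(x[1],x[0])).round(1),'j6',o['joint_positions'][5].round(2),'F',o['ft_force'].round(1),'T',o['time'])
E
python3 -c "
from h import *
plan((.581,.379,.16),64)"
```

```text
t [-0.3661 -0.0356  0.0647] a [-4.0000e-04  3.0000e-04  1.5878e+00] | now [0.2643 0.5662 0.2247] yaw 155.0 j6 -0.1 F [-1.2  0.5  1.8] T 0.25
```

Emit:
{"op": "send_rows", "data": {
  "series": [
    {"tx": -0.366, "ty": -0.036, "tz": 0.03, "az": 1.588, "grip": 1},
    {"tx": -0.366, "ty": -0.036, "tz": 0.03, "az": 1.588, "grip": 1},
    {"tx": -0.366, "ty": -0.036, "tz": 0.03, "az": 1.588, "grip": 1},
    {"tx": -0.366, "ty": -0.036, "tz": 0.03, "az": 1.588, "grip": 1},
    {"tx": -0.366, "ty": -0.036, "tz": 0.03, "az": 1.588, "grip": 1}
  ]
}}

```text
invalid input at $.series[0]: expected keys ax, ay, az, tx, ty, tz, grip
```

```bash
python3 -c "
from h import *
plan((.581,.379,.12),64)"
```

```text
t [-0.3661 -0.0356  0.1047] a [-4.0000e-04  3.0000e-04  1.5878e+00] | now [0.2643 0.5662 0.2247] yaw 155.0 j6 -0.1 F [-1.2  0.5  1.8] T 0.25
```

All keys are needed.

Emit:
{"op": "send_rows", "data": {
  "series": [
    {"ax": 0, "ay": 0, "tx": -0.366, "ty": -0.036, "tz": 0.03, "az": 1.588, "grip": 1},
    {"ax": 0, "ay": 0, "tx": -0.366, "ty": -0.036, "tz": 0.03, "az": 1.588, "grip": 1},
    {"ax": 0, "ay": 0, "tx": -0.366, "ty": -0.036, "tz": 0.03, "az": 1.588, "grip": 1},
    {"ax": 0, "ay": 0, "tx": -0.366, "ty": -0.036, "tz": 0.03, "az": 1.588, "grip": 1},
    {"ax": 0, "ay": 0, "tx": -0.366, "ty": -0.036, "tz": 0.03, "az": 1.588, "grip": 1}
  ]
}}

```text
time: 0.88
tcp_pos: [0.5339, 0.4062, 0.1991]
tcp_rot: [2.0, 2.422, -0.0]
ft_force: [-0.2, 1.3, -0.1]
finger_gap: 0.996
```

```bash
python3 -c "
from h import *
plan((.581,.379,.12),64)"
```

```text
t [-0.0356  0.0411  0.0791] a [-1.000e-04  3.000e-04  6.441e-01] | now [0.5339 0.4062 0.1991] yaw 100.9 j6 0.37 F [-0.2  1.3 -0.1] T 0.875
```

Emit:
{"op": "send_rows", "data": {
  "series": [
    {"ax": 0, "ay": 0, "tx": -0.036, "ty": 0.041, "tz": 0.02, "az": 0.644, "grip": 1},
    {"ax": 0, "ay": 0, "tx": -0.036, "ty": 0.041, "tz": 0.04, "az": 0.644, "grip": 1},
    {"ax": 0, "ay": 0, "tx": -0.036, "ty": 0.041, "tz": 0.08, "az": 0.644, "grip": 1},
    {"ax": 0, "ay": 0, "tx": -0.036, "ty": 0.041, "tz": 0.08, "az": 0.644, "grip": 1},
    {"ax": 0, "ay": 0, "tx": -0.036, "ty": 0.041, "tz": 0.08, "az": 0.644, "grip": 1}
  ]
}}

```text
time: 1.5
tcp_pos: [0.5809, 0.3785, 0.1187]
tcp_rot: [2.664, 1.665, -0.001]
ft_force: [0.2, 0.3, 0.2]
finger_gap: 1.002
```

```bash
python3 -c "
from h import *
plan((.581,.379,.060),64)
S=snap('side','s1')
a=S['img'][55:255,220:420,::-1]; cv2.imwrite('pics/s1c.png',cv2.resize(a,None,fx=3,fy=3,interpolation=2))"
```

```text
t [ 0.0006 -0.0001  0.0587] a [-0.0004  0.0008  0.0006] | now [0.5809 0.3785 0.1187] yaw 64.0 j6 0.94 F [0.2 0.3 0.2] T 1.5
```

View pics/s1c.png

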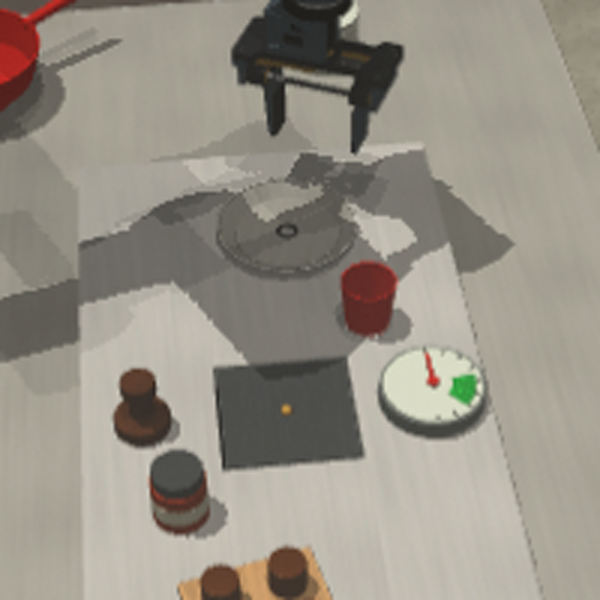

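The gripper is behind the pan, with the fingers straddling it above (287,230) in the crop. Next I go down and push.

Emit:
{"op": "send_rows", "data": {
  "series": [
    {"ax": 0, "ay": 0, "tx": 0, "ty": 0, "tz": 0.035, "az": 0, "grip": 1},
    {"ax": 0, "ay": 0, "tx": 0, "ty": 0, "tz": 0.058, "az": 0, "grip": 1},
    {"ax": 0, "ay": 0, "tx": -0.005, "ty": 0, "tz": 0.0585, "az": 0, "grip": 1},
    {"ax": 0, "ay": 0, "tx": -0.015, "ty": 0, "tz": 0.0585, "az": 0, "grip": 1},
    {"ax": 0, "ay": 0, "tx": -0.025, "ty": 0, "tz": 0.0585, "az": 0, "grip": 1}
  ]
}}

```text
time: 2.17
tcp_pos: [0.5705, 0.3558, 0.0621]
tcp_rot: [2.662, 1.668, 0.003]
ft_force: [0.9, 0.5, 1.4]
finger_gap: 1.0
```

Emit:
{"op": "send_rows", "data": {
  "series": [
    {"ax": 0, "ay": 0, "tx": -0.012, "ty": 0, "tz": 0, "az": 0, "grip": 1},
    {"ax": 0, "ay": 0, "tx": -0.024, "ty": 0, "tz": 0, "az": 0, "grip": 1},
    {"ax": 0, "ay": 0, "tx": -0.036, "ty": 0, "tz": 0, "az": 0, "grip": 1},
    {"ax": 0, "ay": 0, "tx": -0.048, "ty": 0, "tz": 0, "az": 0, "grip": 1},
    {"ax": 0, "ay": 0, "tx": -0.06, "ty": 0, "tz": 0, "az": 0, "grip": 1}
  ]
}}

```text
time: 2.8
tcp_pos: [0.5442, 0.3011, 0.0621]
tcp_rot: [2.662, 1.668, 0.004]
ft_force: [1.5, 1.3, 1.6]
finger_gap: 1.003
```

```bash
cat >> h.py <<'E'
def crop(n,f,x0,x1,y0,y1,k=3):
    s=snap(n); a=s['img'][y0:y1,x0:x1,::-1]; cv2.imwrite('pics/'+f+'.png',cv2.resize(a,None,fx=k,fy=k,interpolation=2)); return s
E
python3 -c "
from h import *
plan((.581,.379,.060),64)
crop('side','s2',220,420,55,255)"
```

```text
t [ 0.0861 -0.0008  0.0023] a [ 0.0016 -0.0018  0.0027] | now [0.5442 0.3011 0.0621] yaw 64.2 j6 0.86 F [1.5 1.3 1.6] T 2.8
```

View pics/s2.png

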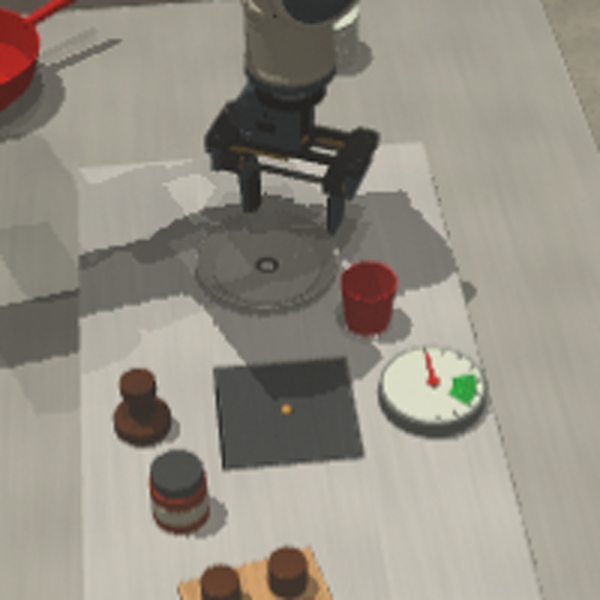

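```bash
python3 -c "
from h import *
s=snap('side')
print(onz(s,308.9,143.2,.049))
c=crop('scene','c2',250,470,90,250)"
```

```text
[0.50739804 0.22405896 0.049     ]
```

View pics/c2.png

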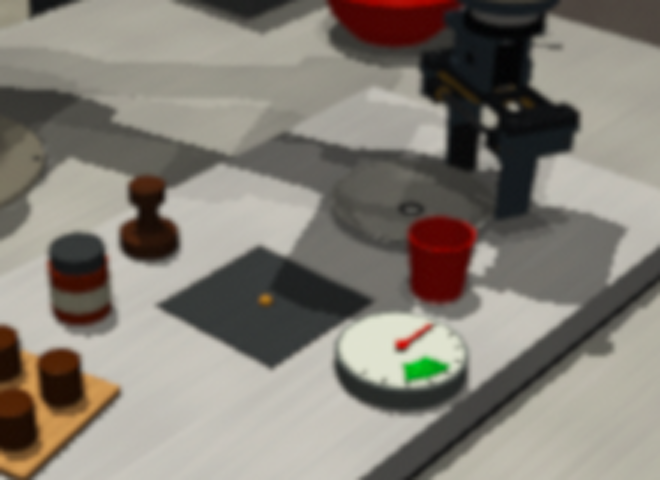

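The pan slides squarely: the hole is at side (309,143), which gives about (0.507, 0.226). The cup is clear at scene crop (441,258). I'll continue leg 1.

Emit:
{"op": "send_rows", "data": {
  "series": [
    {"ax": 0, "ay": 0, "tx": -0.012, "ty": 0, "tz": 0, "az": 0, "grip": 1},
    {"ax": 0, "ay": 0, "tx": -0.024, "ty": 0, "tz": 0, "az": 0, "grip": 1},
    {"ax": 0, "ay": 0, "tx": -0.036, "ty": 0, "tz": 0, "az": 0, "grip": 1},
    {"ax": 0, "ay": 0, "tx": -0.048, "ty": 0, "tz": 0, "az": 0, "grip": 1},
    {"ax": 0, "ay": 0, "tx": -0.06, "ty": 0, "tz": 0, "az": 0, "grip": 1}
  ]
}}

```text
time: 3.58
tcp_pos: [0.5173, 0.2462, 0.0619]
tcp_rot: [2.662, 1.667, 0.002]
ft_force: [0.8, 0.6, -0.2]
finger_gap: 1.0
```

Emit:
{"op": "send_rows", "data": {
  "series": [
    {"ax": 0, "ay": 0, "tx": -0.012, "ty": 0, "tz": 0, "az": 0, "grip": 1},
    {"ax": 0, "ay": 0, "tx": -0.024, "ty": 0, "tz": 0, "az": 0, "grip": 1},
    {"ax": 0, "ay": 0, "tx": -0.036, "ty": 0, "tz": 0, "az": 0, "grip": 1},
    {"ax": 0, "ay": 0, "tx": -0.043, "ty": 0, "tz": 0, "az": 0, "grip": 1},
    {"ax": 0, "ay": 0, "tx": -0.046, "ty": 0, "tz": 0, "az": 0, "grip": 1}
  ]
}}

```text
time: 4.2
tcp_pos: [0.4972, 0.2045, 0.0619]
tcp_rot: [2.662, 1.667, 0.002]
ft_force: [0.2, 1.6, -0.1]
finger_gap: 1.001
```

Emit:
{"op": "send_rows", "data": {
  "series": [
    {"ax": 0, "ay": 0, "tx": 0.02, "ty": 0, "tz": 0, "az": 0, "grip": 1},
    {"ax": 0, "ay": 0, "tx": 0.02, "ty": 0, "tz": -0.05, "az": 0, "grip": 1}
  ]
}}

```text
time: 4.45
tcp_pos: [0.5052, 0.2237, 0.11]
tcp_rot: [-2.661, -1.667, 0.006]
ft_force: [0.5, -0.5, 0.9]
finger_gap: 0.997
```

```bash
python3 -c "
from h import *
plan((.581,.379,.060),64)
crop('side','s3',220,420,55,255);crop('scene','c3',250,470,90,250)"
```

```text
t [0.1729 0.0006 0.0496] a [-0.0028  0.0026  0.0024] | now [0.5052 0.2237 0.11  ] yaw 64.1 j6 0.76 F [ 0.5 -0.5  0.9] T 4.45
```

View pics/s3.png

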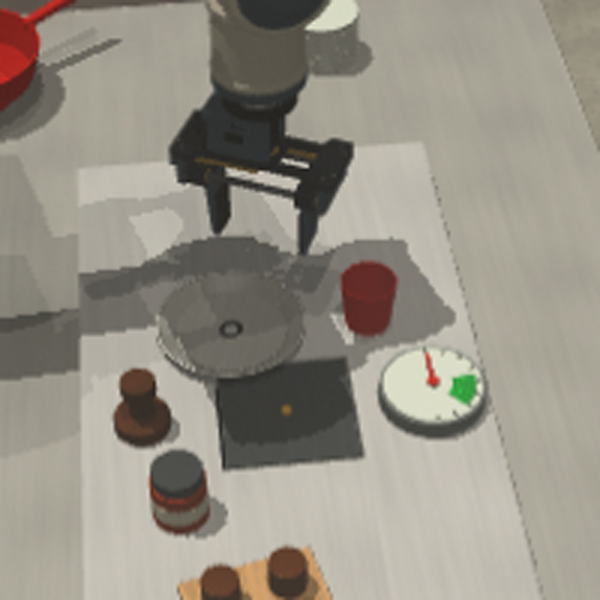

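View pics/c3.png

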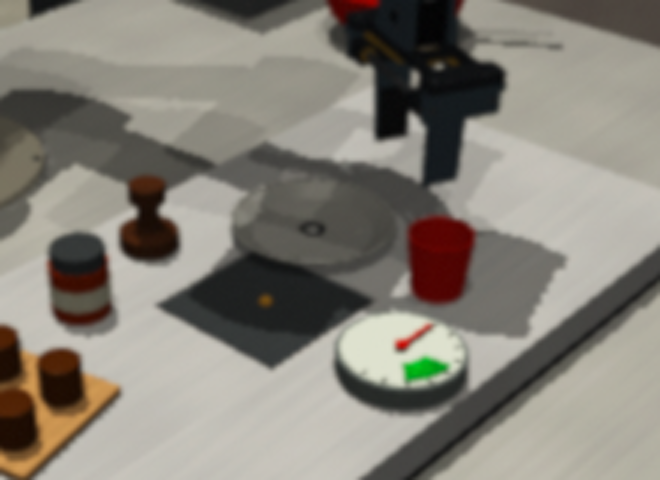

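The hole is at side crop (231,329) and scene crop (312,229). The pin is at (286,409) and (265,300). Bystanders haven't moved.

```bash
cat >> h.py <<'E'
def two(hs,hc,ps,pc,zh=.049,zp=.052):
    "crop pixels: side crop(220,55)x3, scene crop(250,90)x3"
    S=snap('side');C=snap('scene')
    g=lambda p,o:((p[0]+.5)/3-.5+o[0],(p[1]+.5)/3-.5+o[1])
    a=onz(S,*g(hs,(220,55)),zh);b=onz(C,*g(hc,(250,90)),zh)
    c=onz(S,*g(ps,(220,55)),zp);d=onz(C,*g(pc,(250,90)),zp)
    print('hole',a.round(4),b.round(4),'pin',c.round(4),d.round(4)); print('pin-hole side',(c-a)[:2].round(4),'scene',(d-b)[:2].round(4))
    h=(a+b)[:2]/2; v=((c-a)+(d-b))[:2]/2; L=np.linalg.norm(v); u=v/L
    print('mean hole',h.round(4),'vec',v.round(4),'L',L.round(4),'dirdeg',np.degrees(np.arctan2(u[1],u[0])).round(1)); return h,v,L,u
E
python3 -c "
from h import *
h,v,L,u=two((231,329),(312,229),(286,409),(265,300))
yaw=np.degrees(np.arctan2(-u[1],-u[0]))
q=h-u*.100
print(q,yaw); plan((*q,.11),yaw)"
```

```text
hole [0.4597 0.1292 0.049 ] [0.4612 0.1342 0.049 ] pin [0.507  0.0057 0.052 ] [0.5137 0.009  0.052 ]
pin-hole side [ 0.0474 -0.1235] scene [ 0.0525 -0.1252]
mean hole [0.4604 0.1317] vec [ 0.0499 -0.1243] L 0.134 dirdeg -68.1
[0.42316308 0.2245042 ] 111.88093616839174
t [-0.0357 -0.0756  0.0024] a [ 0.0032 -0.0011 -0.8333] | now [0.5067 0.2236 0.1126] yaw 64.1 j6 0.76 F [ 0.1 -0.6 -0.2] T 4.65
```

Emit:
{"op": "send_rows", "data": {
  "series": [
    {"ax": 0, "ay": 0, "tx": -0.036, "ty": -0.076, "tz": 0, "az": -0.833, "grip": 1},
    {"ax": 0, "ay": 0, "tx": -0.036, "ty": -0.076, "tz": 0, "az": -0.833, "grip": 1},
    {"ax": 0, "ay": 0, "tx": -0.036, "ty": -0.076, "tz": 0, "az": -0.833, "grip": 1},
    {"ax": 0, "ay": 0, "tx": -0.036, "ty": -0.076, "tz": 0, "az": -0.833, "grip": 1},
    {"ax": 0, "ay": 0, "tx": -0.036, "ty": -0.076, "tz": 0, "az": -0.833, "grip": 1}
  ]
}}

```text
time: 5.28
tcp_pos: [0.4223, 0.2247, 0.1115]
tcp_rot: [1.753, 2.606, 0.002]
ft_force: [-0.3, 0.4, 0.1]
finger_gap: 0.998
```

```bash
python3 -c "
from h import *
plan((.4232,.2245,.060),111.9)"
```

```text
t [-0.0005  0.0006  0.0515] a [0.002  0.0003 0.0042] | now [0.4223 0.2247 0.1115] yaw 112.1 j6 -0.02 F [-0.3  0.4  0.1] T 5.275
```

Emit:
{"op": "send_rows", "data": {
  "series": [
    {"ax": 0, "ay": 0, "tx": 0, "ty": 0, "tz": 0.035, "az": 0, "grip": 1},
    {"ax": 0, "ay": 0, "tx": 0, "ty": 0, "tz": 0.051, "az": 0, "grip": 1},
    {"ax": 0, "ay": 0, "tx": -0.006, "ty": 0, "tz": 0.051, "az": 0, "grip": 1},
    {"ax": 0, "ay": 0, "tx": -0.014, "ty": 0, "tz": 0.051, "az": 0, "grip": 1},
    {"ax": 0, "ay": 0, "tx": -0.022, "ty": 0, "tz": 0.051, "az": 0, "grip": 1}
  ]
}}

```text
time: 5.9
tcp_pos: [0.4312, 0.2039, 0.061]
tcp_rot: [1.753, 2.605, 0.003]
ft_force: [-0.1, 0.3, 0.3]
finger_gap: 0.998
```

Emit:
{"op": "send_rows", "data": {
  "series": [
    {"ax": 0, "ay": 0, "tx": -0.011, "ty": 0, "tz": 0, "az": 0, "grip": 1},
    {"ax": 0, "ay": 0, "tx": -0.022, "ty": 0, "tz": 0, "az": 0, "grip": 1},
    {"ax": 0, "ay": 0, "tx": -0.033, "ty": 0, "tz": 0, "az": 0, "grip": 1},
    {"ax": 0, "ay": 0, "tx": -0.044, "ty": 0, "tz": 0, "az": 0, "grip": 1},
    {"ax": 0, "ay": 0, "tx": -0.052, "ty": 0, "tz": 0, "az": 0, "grip": 1}
  ]
}}

```text
time: 6.52
tcp_pos: [0.4511, 0.155, 0.0611]
tcp_rot: [1.753, 2.605, 0.003]
ft_force: [-0.6, 2.2, 0.4]
finger_gap: 0.996
```

```bash
python3 -c "
from h import *
plan((.4232,.2245,.060),111.9)
crop('side','s4',220,420,55,255);crop('scene','c4',250,470,90,250)"
```

```text
t [0.0749 0.0003 0.001 ] a [0.0028 0.0003 0.0037] | now [0.4511 0.155  0.0611] yaw 112.1 j6 -0.18 F [-0.6  2.2  0.4] T 6.525
```

View pics/s4.png

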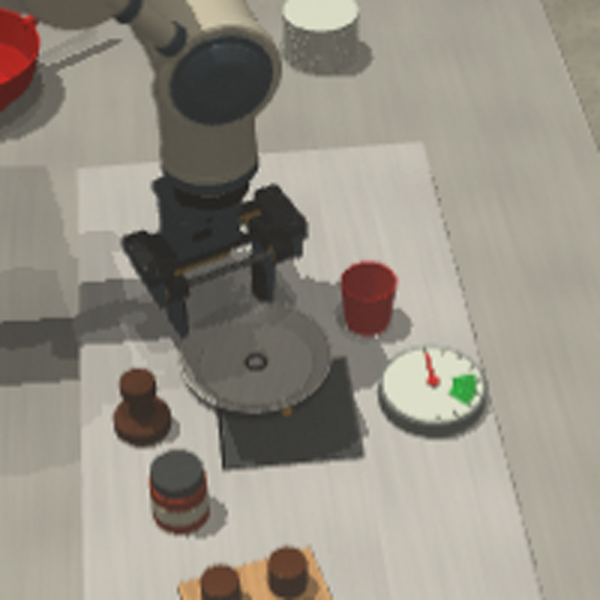

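View pics/c4.png

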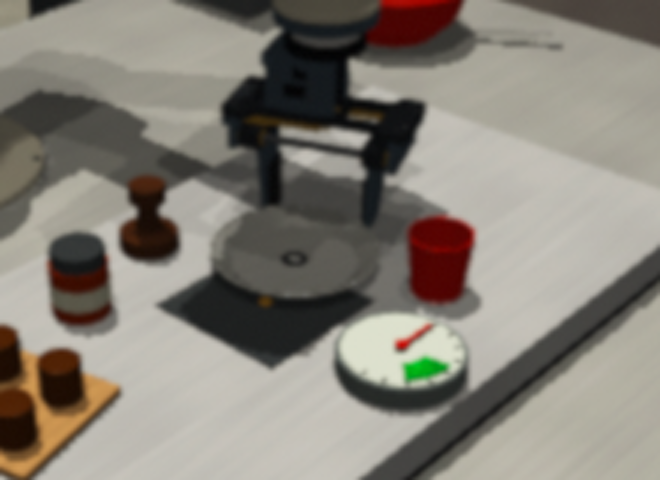

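```bash
python3 -c "
from h import *
h,v,L,u=two((256.5,361.5),(294,258),(286,409),(265,300))
o=get_obs()['tcp_pos'][:2]; print('hole-tcp',h-o,np.linalg.norm(h-o), np.degrees(np.arctan2(*(h-o)[::-1])))"
```

```text
hole [0.4829 0.0783 0.049 ] [0.4832 0.0828 0.049 ] pin [0.507  0.0057 0.052 ] [0.5137 0.009  0.052 ]
pin-hole side [ 0.0242 -0.0726] scene [ 0.0305 -0.0738]
mean hole [0.483  0.0806] vec [ 0.0273 -0.0732] L 0.0781 dirdeg -69.5
hole-tcp [ 0.03217657 -0.07506539] 0.08167095649955343 -66.7977400112274
```

```bash
python3 -c "
from h import *
h,v,L,u=two((256.5,361.5),(294,258),(286,409),(265,300),zp=.047)
# precise pin from early pics by orange mask
for n,c in (('side0','side'),('scene0','scene')):
    im=cv2.imread('pics/'+n+'.png'); s=snap(c)
    hsv=cv2.cvtColor(im,cv2.COLOR_BGR2HSV)
    m=cv2.inRange(hsv,(8,90,90),(30,255,255))
    x,y=(315,191) if c=='side' else (338,190)
    w=np.zeros_like(m);w[y-8:y+9,x-8:x+9]=1;m=m*w
    sat=hsv[...,1].astype(float)*(w>0); sat[sat<60]=0
    ys,xs=np.nonzero(sat); W=sat[ys,xs]; print(c,(xs*W).sum()/W.sum(),(ys*W).sum()/W.sum(),len(xs), onz(s,(xs*W).sum()/W.sum(),(ys*W).sum()/W.sum(),.047))
"
```

```text
hole [0.4829 0.0783 0.049 ] [0.4832 0.0828 0.049 ] pin [0.5074 0.0102 0.047 ] [0.5087 0.0145 0.047 ]
pin-hole side [ 0.0245 -0.0681] scene [ 0.0255 -0.0683]
mean hole [0.483  0.0806] vec [ 0.025  -0.0682] L 0.0727 dirdeg -69.9
side 315.05826330532216 191.22464985994398 16 [0.50746734 0.00924189 0.047     ]
scene 338.07937427578213 189.6659907300116 25 [0.50886114 0.01468061 0.047     ]
```

Emit:
{"op": "send_rows", "data": {
  "series": [
    {"ax": 0, "ay": 0, "tx": -0.008, "ty": -0.0005, "tz": 0, "az": 0, "grip": 1},
    {"ax": 0, "ay": 0, "tx": -0.016, "ty": -0.001, "tz": 0, "az": 0, "grip": 1},
    {"ax": 0, "ay": 0, "tx": -0.024, "ty": -0.001, "tz": 0, "az": 0, "grip": 1},
    {"ax": 0, "ay": 0, "tx": -0.032, "ty": -0.0015, "tz": 0, "az": 0, "grip": 1},
    {"ax": 0, "ay": 0, "tx": -0.04, "ty": -0.0015, "tz": 0, "az": 0, "grip": 1}
  ]
}}

```text
time: 7.55
tcp_pos: [0.4645, 0.1177, 0.061]
tcp_rot: [1.753, 2.605, 0.003]
ft_force: [-0.1, 1.3, -0.7]
finger_gap: 1.0
```

```bash
python3 -c "
from h import *
plan((.4232,.2245,.060),111.9)
crop('side','s5',220,420,55,255);crop('scene','c5',250,470,90,250)"
```

```text
t [0.1145 0.002  0.001 ] a [0.0025 0.0002 0.0042] | now [0.4645 0.1177 0.061 ] yaw 112.1 j6 -0.26 F [-0.1  1.3 -0.7] T 7.55
```

View pics/s5.png

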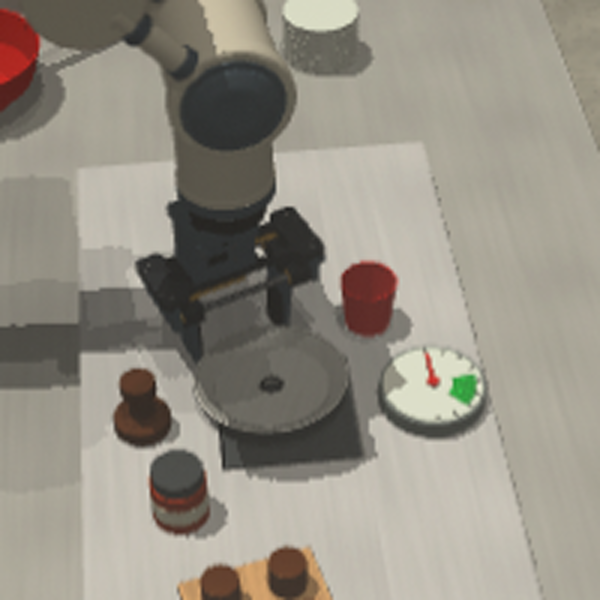

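View pics/c5.png

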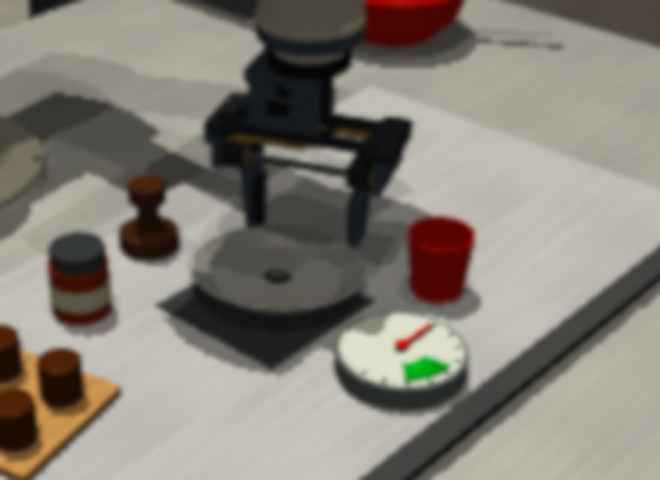

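The pan has ridden up on the pin and is tilted. The hole is at side crop (271,384) and scene crop (277,275).

```bash
python3 -c "
from h import *
for zh in (.052,.055,.058):
    h,v,L,u=two((271,384),(277.5,275.5),(286,409),(265,300),zh=zh,zp=.047)
"
```

```text
hole [0.495  0.0418 0.052 ] [0.495  0.0465 0.052 ] pin [0.5074 0.0102 0.047 ] [0.5087 0.0145 0.047 ]
pin-hole side [ 0.0124 -0.0317] scene [ 0.0137 -0.0319]
mean hole [0.495  0.0441] vec [ 0.013  -0.0318] L 0.0344 dirdeg -67.7
hole [0.4948 0.0391 0.055 ] [0.4981 0.043  0.055 ] pin [0.5074 0.0102 0.047 ] [0.5087 0.0145 0.047 ]
pin-hole side [ 0.0126 -0.0289] scene [ 0.0106 -0.0285]
mean hole [0.4965 0.041 ] vec [ 0.0116 -0.0287] L 0.0309 dirdeg -68.0
hole [0.4946 0.0363 0.058 ] [0.5012 0.0395 0.058 ] pin [0.5074 0.0102 0.047 ] [0.5087 0.0145 0.047 ]
pin-hole side [ 0.0127 -0.0261] scene [ 0.0075 -0.025 ]
mean hole [0.4979 0.0379] vec [ 0.0101 -0.0256] L 0.0275 dirdeg -68.4
```

Emit:
{"op": "send_rows", "data": {
  "series": [
    {"ax": 0, "ay": 0, "tx": -0.007, "ty": 0, "tz": 0, "az": 0, "grip": 1},
    {"ax": 0, "ay": 0, "tx": -0.014, "ty": 0, "tz": 0, "az": 0, "grip": 1},
    {"ax": 0, "ay": 0, "tx": -0.02, "ty": 0, "tz": 0, "az": 0, "grip": 1},
    {"ax": 0, "ay": 0, "tx": -0.024, "ty": 0, "tz": 0, "az": 0, "grip": 1},
    {"ax": 0, "ay": 0, "tx": -0.025, "ty": 0, "tz": 0, "az": 0, "grip": 1}
  ]
}}

```text
time: 8.57
tcp_pos: [0.474, 0.095, 0.0611]
tcp_rot: [1.752, 2.605, 0.003]
ft_force: [0.7, -0.2, 1.0]
finger_gap: 1.001
```

```bash
python3 -c "
from h import *
plan((.4232,.2245,.060),111.9)
crop('side','s6',270,350,155,235,7);crop('scene','c6',300,390,150,215,7)"
```

```text
t [0.1391 0.0018 0.001 ] a [0.0029 0.0004 0.0043] | now [0.474  0.095  0.0611] yaw 112.1 j6 -0.31 F [ 0.7 -0.2  1. ] T 8.575
```

View pics/s6.png

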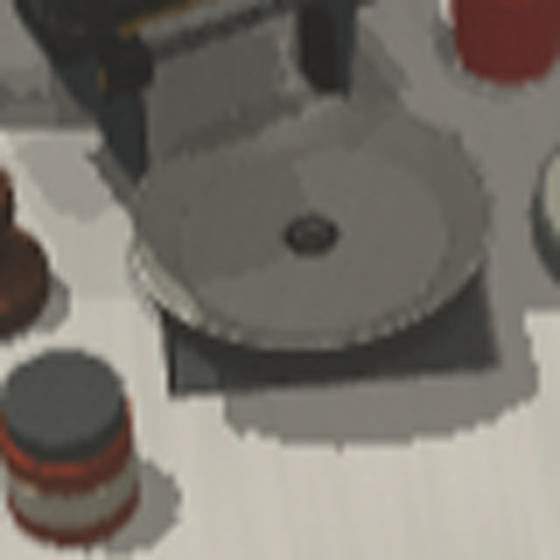

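View pics/c6.png

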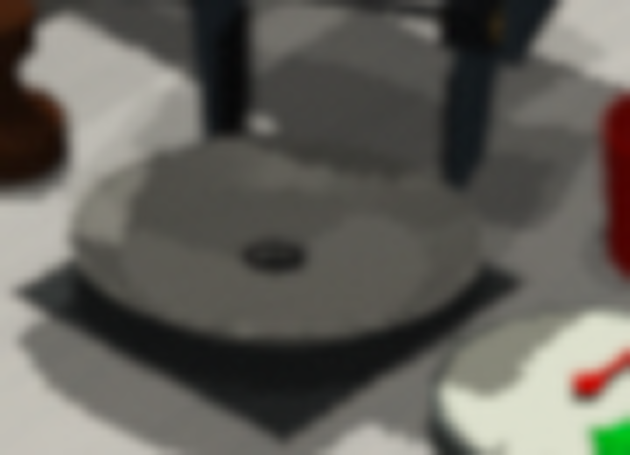

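```bash
python3 -c "
from h import *
S=snap('side');C=snap('scene')
a=(270+312/7-.5,155+235.5/7-.5);b=(300+274.5/7-.5,150+256.5/7-.5)
for z in (.053,.055,.057): print(z,onz(S,*a,z)-[.5075,.0097,0],onz(C,*b,z)-[.5088,.0146,0])
"
```

```text
0.053 [-0.00222766  0.0071186   0.053     ] [-0.00417322  0.0072194   0.053     ]
0.055 [-0.00235776  0.00531795  0.055     ] [-0.0021529   0.00497319  0.055     ]
0.057 [-0.00248786  0.00351731  0.057     ] [-0.00013258  0.00272697  0.057     ]
```

Emit:
{"op": "send_rows", "data": {
  "series": [
    {"ax": 0, "ay": 0, "tx": -0.002, "ty": 0, "tz": 0, "az": 0, "grip": 1},
    {"ax": 0, "ay": 0, "tx": -0.003, "ty": 0, "tz": 0, "az": 0, "grip": 1},
    {"ax": 0, "ay": 0, "tx": -0.004, "ty": 0, "tz": 0, "az": 0, "grip": 1},
    {"ax": 0, "ay": 0, "tx": -0.005, "ty": 0, "tz": 0, "az": 0, "grip": 1},
    {"ax": 0, "ay": 0, "tx": -0.005, "ty": 0, "tz": 0, "az": 0, "grip": 1}
  ]
}}

```text
time: 9.4
tcp_pos: [0.4757, 0.0907, 0.0611]
tcp_rot: [1.752, 2.605, 0.003]
ft_force: [-0.3, 0.2, 0.3]
finger_gap: 1.005
```

```bash
python3 -c "
from h import *
plan((.4232,.2245,.060),111.9)
crop('side','s7',270,350,155,235,7);crop('scene','c7',300,390,150,215,7)"
```

```text
t [0.1437 0.0019 0.001 ] a [0.0028 0.0004 0.0046] | now [0.4757 0.0907 0.0611] yaw 112.2 j6 -0.32 F [-0.3  0.2  0.3] T 9.4
```

View pics/s7.png

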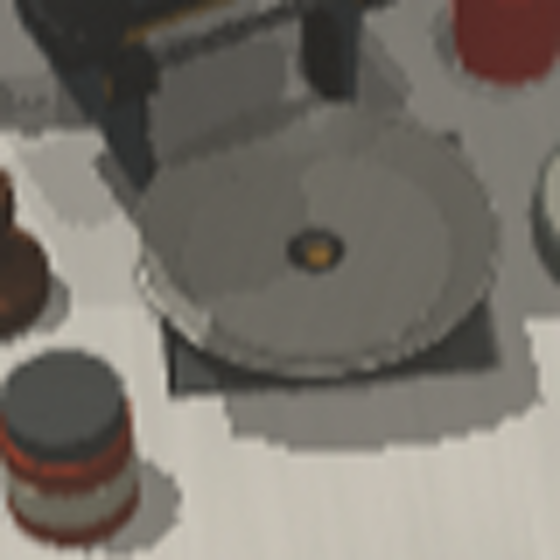

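View pics/c7.png

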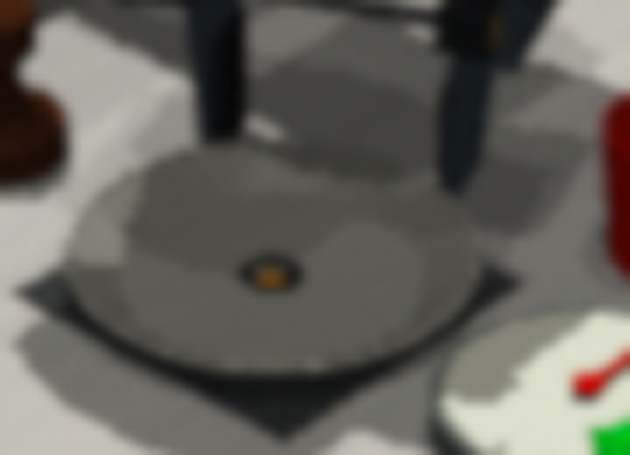

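The pin now shows in the hole at side crop (318,253), towards its far edge. I'll nudge slightly further, then back off to check that the pan is flat.

Emit:
{"op": "send_rows", "data": {
  "series": [
    {"ax": 0, "ay": 0, "tx": -0.001, "ty": 0, "tz": 0, "az": 0, "grip": 1},
    {"ax": 0, "ay": 0, "tx": -0.0015, "ty": 0, "tz": 0, "az": 0, "grip": 1},
    {"ax": 0, "ay": 0, "tx": -0.0015, "ty": 0, "tz": 0, "az": 0, "grip": 1}
  ]
}}

```text
time: 9.88
tcp_pos: [0.4762, 0.0893, 0.0611]
tcp_rot: [1.752, 2.606, 0.003]
ft_force: [0.8, -0.2, -1.0]
finger_gap: 1.005
```

```bash
python3 -c "
from h import *
plan((.4232,.2245,.060),111.9)
crop('side','s8',270,350,155,235,7);crop('scene','c8',300,390,150,215,7)"
```

```text
t [0.1452 0.0019 0.001 ] a [0.0027 0.0003 0.0046] | now [0.4762 0.0893 0.0611] yaw 112.2 j6 -0.33 F [ 0.8 -0.2 -1. ] T 9.875
```

View pics/s8.png

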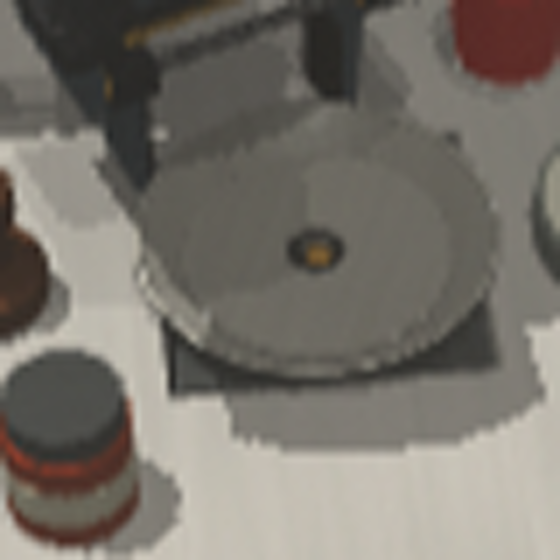

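View pics/c8.png

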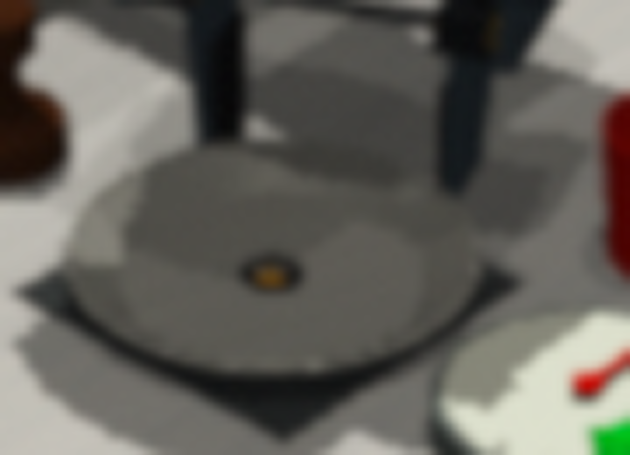

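Emit:
{"op": "send_rows", "data": {
  "series": [
    {"ax": 0, "ay": 0, "tx": 0.02, "ty": 0, "tz": 0, "az": 0, "grip": 1},
    {"ax": 0, "ay": 0, "tx": 0.03, "ty": 0, "tz": -0.05, "az": 0, "grip": 1},
    {"ax": 0, "ay": 0, "tx": 0.05, "ty": 0, "tz": -0.1, "az": 0, "grip": 1},
    {"ax": 0, "ay": 0, "tx": 0.05, "ty": 0, "tz": -0.12, "az": 0, "grip": 1}
  ]
}}

```text
time: 10.48
tcp_pos: [0.4574, 0.1367, 0.1837]
tcp_rot: [1.749, 2.605, 0.007]
ft_force: [0.3, -1.1, -0.6]
finger_gap: 1.004
```

```bash
python3 -c "
from h import *
t=np.linspace(0,2*np.pi,60)
def ov(n,f,x0,x1,y0,y1,c):
    s=snap(n); k=7
    a=cv2.resize(np.ascontiguousarray(s['img'][y0:y1,x0:x1,::-1]),None,fx=k,fy=k,interpolation=2)
    for r,z in ((.08,.061),(.008,.049)):
        p=proj(s,np.c_[c[0]+r*np.cos(t),c[1]+r*np.sin(t),0*t+z])
        for q in p: cv2.circle(a,tuple(int(v) for v in ((q-[x0,y0]+.5)*k)),1,(0,255,0),-1)
    cv2.imwrite('pics/'+f+'.png',a)
ov('side','s9',270,350,155,235,(.5075,.0097)); ov('scene','c9',300,390,150,215,(.5088,.0146))"
```

```text
(no output)
```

View pics/s9.png

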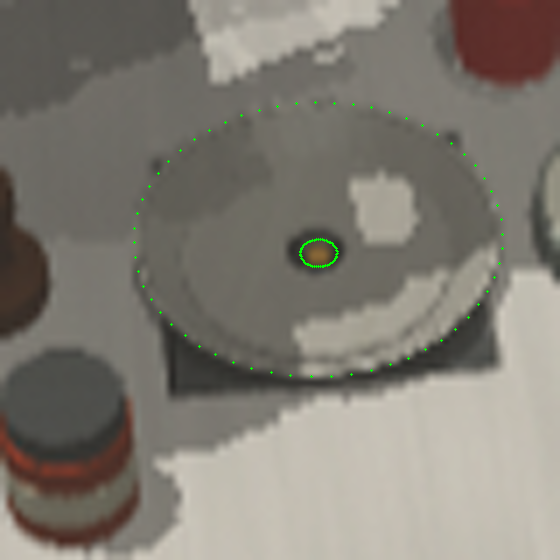

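View pics/c9.png

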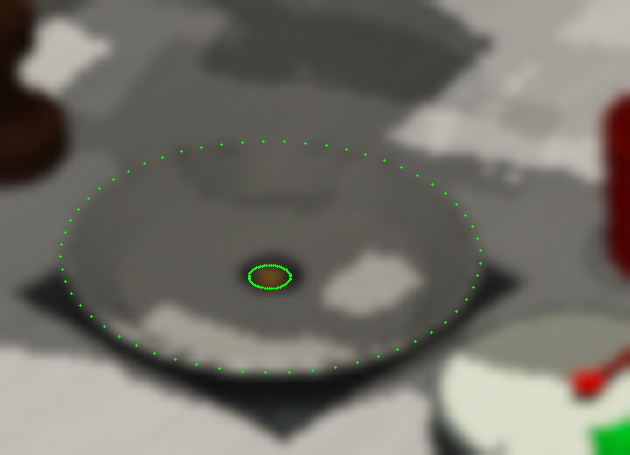

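The rim and hole outlines projected for a flat, seated pan match in both views, and the pin is visible in the hole, so the pan is seated. Now the brown pucks on the board: b first, at side crop1 (243,439). The orange ones are off the deck, far from the board.

```bash
python3 -c "
from h import *
plan((.491,-.210,.15),58.4)
crop('side','s10',270,350,225,305,7);crop('scene','c10',205,300,180,260,7)"
```

```text
t [-0.3328 -0.1005  0.0329] a [ 0.0068 -0.002   0.9391] | now [0.458  0.136  0.1831] yaw 112.2 j6 -0.22 F [-0.3  0.3  0.1] T 10.575
```

View pics/s10.png

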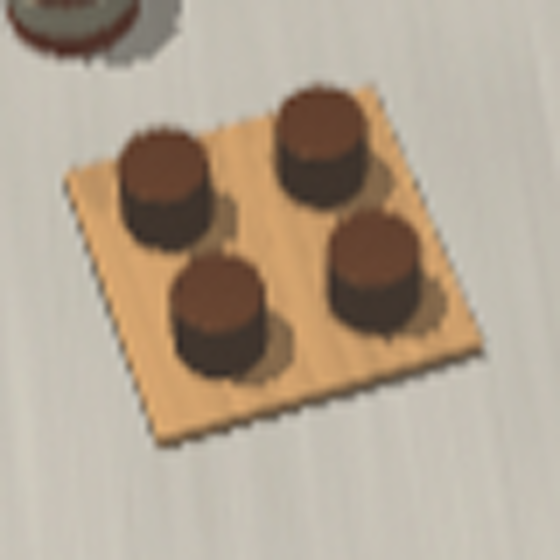

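View pics/c10.png

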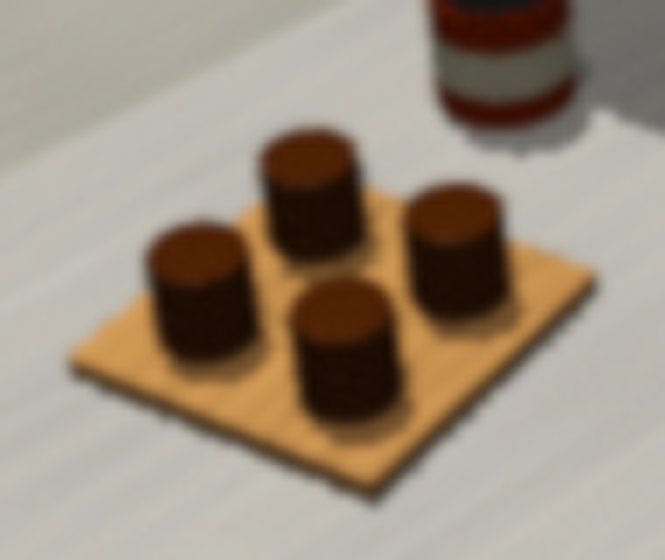

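All four pucks on the board are brown, with no orange among them. Their top centres are side a(163,167), b(320,127), c(374,250), d(217,292) and scene a(309,157), b(455,213), c(345,311), d(198,254).

```bash
python3 -c "
from h import *
S=snap('side');C=snap('scene')
for n,a,b in (('a',(163,167),(309,157)),('b',(320,127),(455,213)),('c',(374,250),(345,311)),('d',(217,292),(198,254))):
    p=onz(S,270+a[0]/7-.43,225+a[1]/7-.43,.091);q=onz(C,205+b[0]/7-.43,180+b[1]/7-.43,.091); print(n,p.round(4),q.round(4),((p+q)/2).round(4))
"
```

```text
a [ 0.426  -0.2268  0.091 ] [ 0.4293 -0.2214  0.091 ] [ 0.4277 -0.2241  0.091 ]
b [ 0.4874 -0.2147  0.091 ] [ 0.4916 -0.2082  0.091 ] [ 0.4895 -0.2114  0.091 ]
c [ 0.502  -0.2732  0.091 ] [ 0.5063 -0.2677  0.091 ] [ 0.5042 -0.2705  0.091 ]
d [ 0.4421 -0.2853  0.091 ] [ 0.4462 -0.2818  0.091 ] [ 0.4442 -0.2836  0.091 ]
```

Emit:
{"op": "send_rows", "data": {
  "series": [
    {"ax": 0, "ay": 0, "tx": -0.333, "ty": -0.1, "tz": 0, "az": 0.939, "grip": 0.77},
    {"ax": 0, "ay": 0, "tx": -0.333, "ty": -0.1, "tz": 0, "az": 0.939, "grip": 0.77},
    {"ax": 0, "ay": 0, "tx": -0.333, "ty": -0.1, "tz": 0, "az": 0.939, "grip": 0.77},
    {"ax": 0, "ay": 0, "tx": -0.333, "ty": -0.1, "tz": 0, "az": 0.939, "grip": 0.77},
    {"ax": 0, "ay": 0, "tx": -0.333, "ty": -0.1, "tz": 0, "az": 0.939, "grip": 0.77}
  ]
}}

```text
time: 11.4
tcp_pos: [0.4855, -0.1777, 0.1789]
tcp_rot: [-2.745, -1.524, -0.0]
ft_force: [2.0, 0.0, 0.7]
finger_gap: 0.77
```

```bash
python3 -c "
from h import *
plan((.491,-.2105,.12),58.4)"
```

```text
t [-0.025   0.0221  0.0588] a [-0.0012 -0.0008 -0.0058] | now [ 0.4855 -0.1777  0.1789] yaw 58.1 j6 0.09 F [2.  0.  0.7] T 11.4
```

Emit:
{"op": "send_rows", "data": {
  "series": [
    {"ax": 0, "ay": 0, "tx": -0.026, "ty": 0.0215, "tz": 0.02, "az": -0.006, "grip": 0.77},
    {"ax": 0, "ay": 0, "tx": -0.026, "ty": 0.0215, "tz": 0.05, "az": -0.006, "grip": 0.77},
    {"ax": 0, "ay": 0, "tx": -0.026, "ty": 0.0215, "tz": 0.05, "az": -0.006, "grip": 0.77}
  ]
}}

```text
time: 11.78
tcp_pos: [0.4882, -0.2106, 0.1263]
tcp_rot: [-2.737, -1.528, 0.004]
ft_force: [0.2, 0.4, 0.4]
finger_gap: 0.77
```

```bash
python3 -c "
from h import *
plan((.490,-.211,.081),58.4)
crop('side','s11',255,365,205,305,6);crop('scene','c11',205,300,170,260,6)"
```

```text
t [0.0006 0.0021 0.0452] a [-0.007  -0.0007 -0.001 ] | now [ 0.4882 -0.2106  0.1263] yaw 58.3 j6 0.03 F [0.2 0.4 0.4] T 11.775
```

View pics/s11.png

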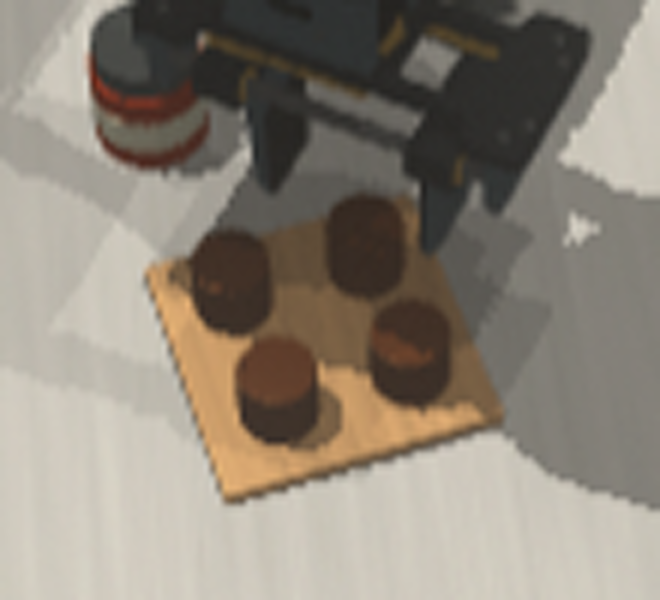

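View pics/c11.png

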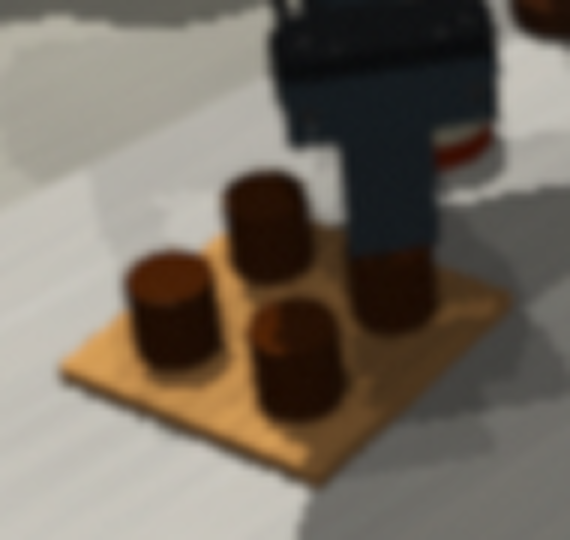

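Puck b is centred between the fingers (finger tips at side crop (272,180) and (430,240)), and the jar is clear. Descending to grip.

Emit:
{"op": "send_rows", "data": {
  "series": [
    {"ax": -0.007, "ay": 0, "tx": 0.0005, "ty": 0.0015, "tz": 0.025, "az": 0, "grip": 0.77},
    {"ax": -0.007, "ay": 0, "tx": 0.0005, "ty": 0.0015, "tz": 0.045, "az": 0, "grip": 0.77},
    {"ax": -0.007, "ay": 0, "tx": 0.0005, "ty": 0.0015, "tz": 0.045, "az": 0, "grip": 0.77},
    {"ax": -0.007, "ay": 0, "tx": 0.0005, "ty": 0.0015, "tz": 0.045, "az": 0, "grip": 0.3},
    {"ax": -0.007, "ay": 0, "tx": 0.0005, "ty": 0.0015, "tz": 0.045, "az": 0, "grip": 0.3}
  ],
  "grip_force": 15
}}

```text
time: 12.5
tcp_pos: [0.4917, -0.2112, 0.0848]
tcp_rot: [2.738, 1.531, 0.006]
ft_force: [0.6, -1.3, 0.1]
finger_gap: 0.581
```

Emit:
{"op": "send_rows", "data": {
  "series": [
    {"ax": 0, "ay": 0, "tx": 0, "ty": 0, "tz": 0, "az": 0, "grip": 0.3},
    {"ax": 0, "ay": 0, "tx": 0, "ty": 0, "tz": -0.02, "az": 0, "grip": 0.3},
    {"ax": 0, "ay": 0, "tx": 0, "ty": 0, "tz": -0.06, "az": 0, "grip": 0.3},
    {"ax": 0, "ay": 0, "tx": 0, "ty": 0, "tz": -0.08, "az": 0, "grip": 0.3}
  ]
}}

```text
time: 13.0
tcp_pos: [0.4918, -0.2113, 0.1669]
tcp_rot: [2.736, 1.53, 0.008]
ft_force: [0.0, 0.5, -1.5]
finger_gap: 0.379
```

```bash
python3 -c "
from h import *
plan((.527,.043,.16),58.4)
print(get_obs()['finger_gap'])"
```

```text
t [ 0.2351 -0.1032  0.0063] a [ 0.0083 -0.001   0.0006] | now [ 0.4918 -0.2113  0.1669] yaw 58.4 j6 0.03 F [ 0.   0.5 -1.5] T 13.0
0.3794213810854085
```

```bash
python3 -c "
from h import *
crop('side','s12',255,365,195,295,6);crop('scene','c12',205,300,150,260,5)"
```

```text
(no output)
```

View pics/s12.png

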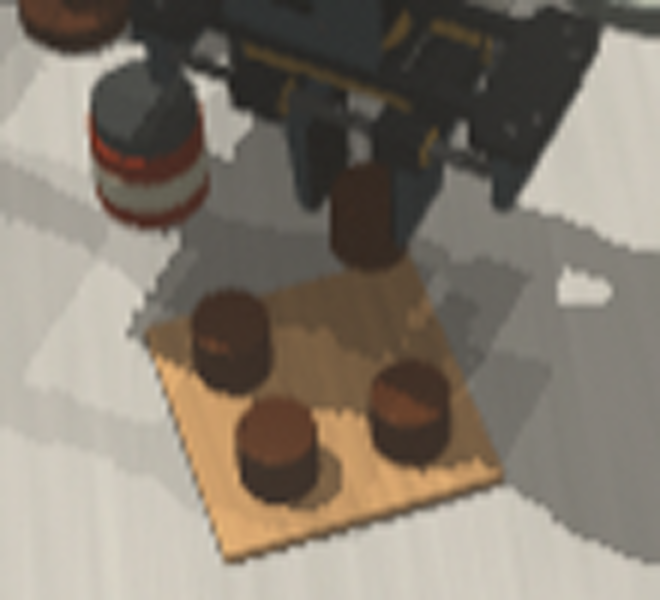

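View pics/c12.png

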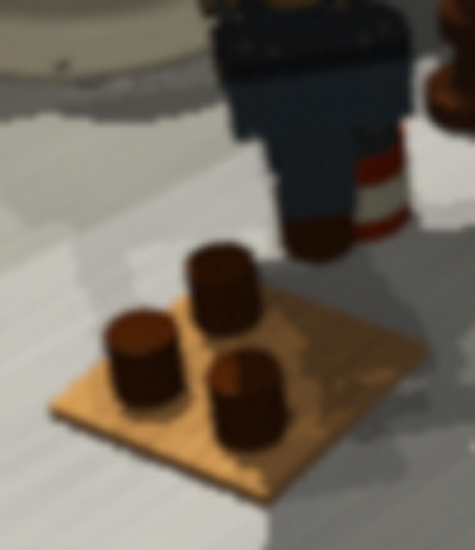

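Puck b is held upright at side crop (365,215), and the jar has not moved. Carrying it to the pan.

Emit:
{"op": "send_rows", "data": {
  "series": [
    {"ax": 0.008, "ay": 0, "tx": 0.06, "ty": -0.03, "tz": 0, "az": 0, "grip": 0.3},
    {"ax": 0.008, "ay": 0, "tx": 0.12, "ty": -0.06, "tz": 0, "az": 0, "grip": 0.3},
    {"ax": 0.008, "ay": 0, "tx": 0.18, "ty": -0.09, "tz": 0, "az": 0, "grip": 0.3},
    {"ax": 0.008, "ay": 0, "tx": 0.235, "ty": -0.103, "tz": 0, "az": 0, "grip": 0.3},
    {"ax": 0.008, "ay": 0, "tx": 0.235, "ty": -0.103, "tz": 0.01, "az": 0, "grip": 0.3}
  ]
}}

```text
time: 13.72
tcp_pos: [0.5283, 0.046, 0.156]
tcp_rot: [2.738, 1.538, 0.005]
ft_force: [0.4, -0.7, -1.1]
finger_gap: 0.385
```

Emit:
{"op": "send_rows", "data": {
  "series": [
    {"ax": 0, "ay": 0, "tx": 0, "ty": 0, "tz": 0.02, "az": 0, "grip": 0.3}
  ]
}}

```text
time: 13.85
tcp_pos: [0.5286, 0.0467, 0.1353]
tcp_rot: [2.736, 1.54, 0.005]
ft_force: [-0.1, -0.8, -1.6]
finger_gap: 0.381
```

```bash
python3 -c "
from h import *
plan((.527,.043,.079),58.4)
crop('side','s13',255,365,145,245,6);crop('scene','c13',295,390,125,225,5)"
```

```text
t [-0.0041  0.0004  0.0563] a [ 0.0033 -0.0021  0.0063] | now [0.5286 0.0467 0.1353] yaw 58.8 j6 0.52 F [-0.1 -0.8 -1.6] T 13.85
```

View pics/s13.png

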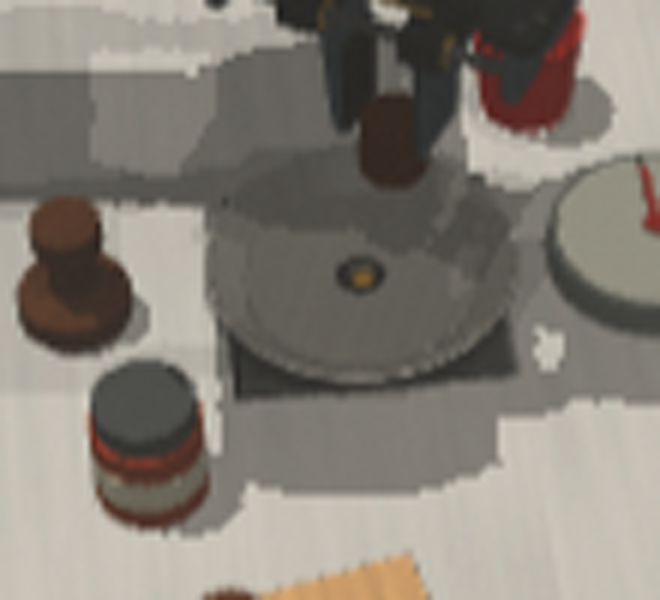

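View pics/c13.png

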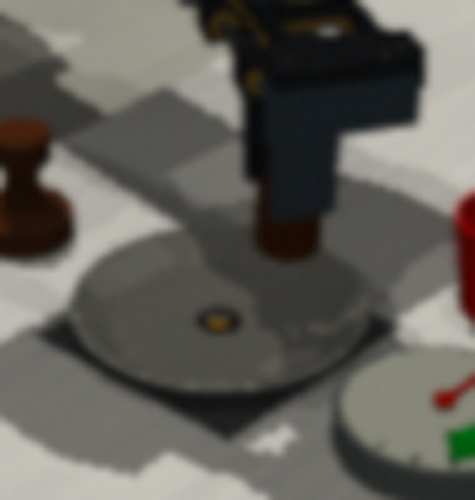

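Emit:
{"op": "send_rows", "data": {
  "series": [
    {"ax": 0.003, "ay": 0, "tx": -0.004, "ty": 0, "tz": 0.025, "az": 0.006, "grip": 0.3},
    {"ax": 0.003, "ay": 0, "tx": -0.004, "ty": 0, "tz": 0.045, "az": 0.006, "grip": 0.3},
    {"ax": 0.003, "ay": 0, "tx": -0.004, "ty": 0, "tz": 0.053, "az": 0.006, "grip": 0.3},
    {"ax": 0.003, "ay": 0, "tx": -0.004, "ty": 0, "tz": 0.055, "az": 0.006, "grip": 0.3},
    {"ax": 0.003, "ay": 0, "tx": -0.004, "ty": 0, "tz": 0.056, "az": 0.006, "grip": 0.3}
  ]
}}

```text
time: 14.58
tcp_pos: [0.524, 0.0422, 0.0787]
tcp_rot: [-2.74, -1.528, 0.005]
ft_force: [-9.0, 3.4, 22.2]
finger_gap: 0.386
```

```bash
python3 -c "
from h import *
plan((.527,.043,.079),58.4)
crop('side','s14',255,365,145,245,6);crop('scene','c14',295,390,125,225,5)"
```

```text
t [ 0.0023  0.0021 -0.0003] a [-0.0049  0.0006 -0.0018] | now [0.524  0.0422 0.0787] yaw 58.3 j6 0.52 F [-9.   3.4 22.2] T 14.575
```

View pics/s14.png

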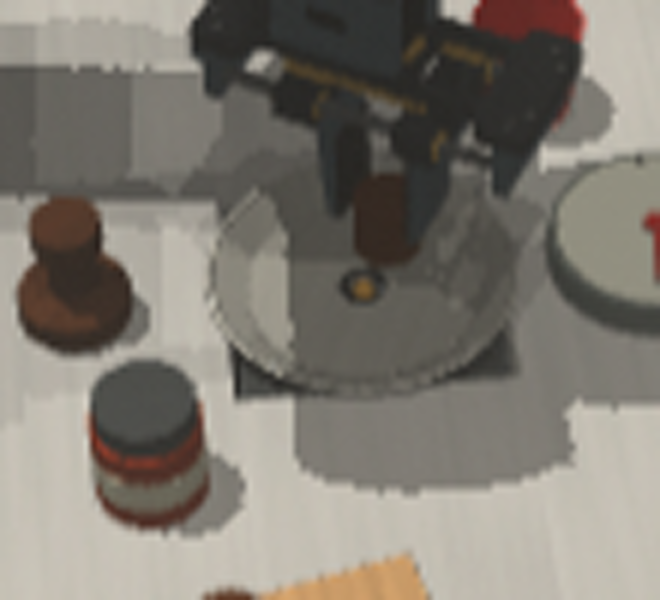

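View pics/c14.png

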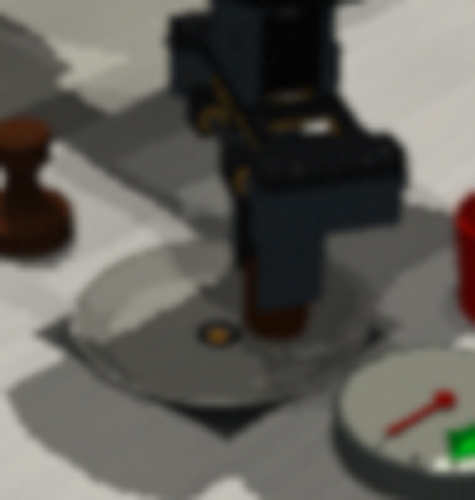

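Contact is 22 N, which is pressing the scale. I'll raise until the force is gone before releasing.

Emit:
{"op": "send_rows", "data": {
  "series": [
    {"ax": 0, "ay": 0, "tx": 0, "ty": 0, "tz": -0.003, "az": 0, "grip": 0.3},
    {"ax": 0, "ay": 0, "tx": 0, "ty": 0, "tz": -0.003, "az": 0, "grip": 0.3}
  ]
}}

```text
time: 14.92
tcp_pos: [0.5243, 0.0417, 0.0824]
tcp_rot: [-2.741, -1.528, 0.003]
ft_force: [0.0, -1.7, 1.3]
finger_gap: 0.385
```

```bash
python3 -c "
from h import *
plan((.527,.043,.079),58.4)
crop('side','s15',255,385,145,245,6)"
```

```text
t [0.0025 0.0017 0.0034] a [-0.0041  0.0002 -0.0022] | now [0.5243 0.0417 0.0824] yaw 58.3 j6 0.52 F [ 0.  -1.7  1.3] T 14.925
```

View pics/s15.png

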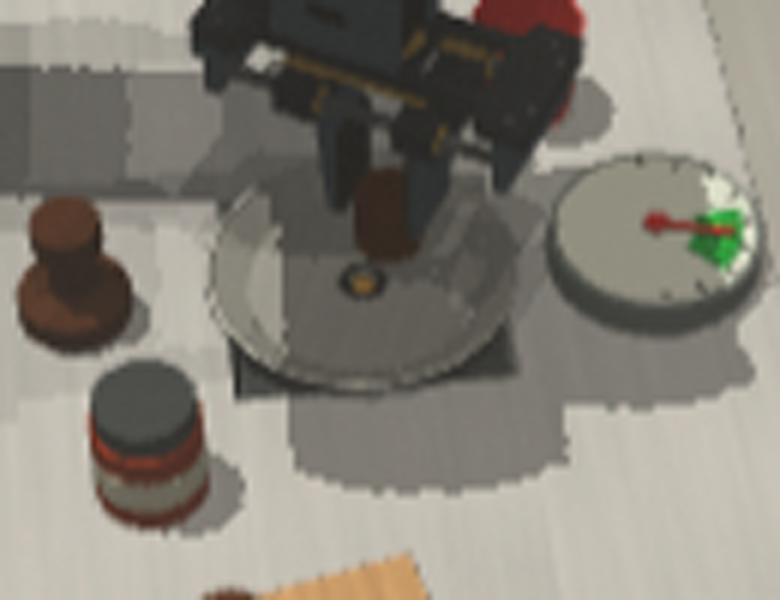

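Emit:
{"op": "send_rows", "data": {
  "series": [
    {"ax": 0, "ay": 0, "tx": 0, "ty": 0, "tz": -0.0005, "az": 0, "grip": 0.6},
    {"ax": 0, "ay": 0, "tx": 0, "ty": 0, "tz": -0.0005, "az": 0, "grip": 0.6},
    {"ax": 0, "ay": 0, "tx": 0, "ty": 0, "tz": -0.0005, "az": 0, "grip": 0.6},
    {"ax": 0, "ay": 0, "tx": 0, "ty": 0, "tz": -0.03, "az": 0, "grip": 0.6},
    {"ax": 0, "ay": 0, "tx": 0, "ty": 0, "tz": -0.09, "az": 0, "grip": 0.6}
  ]
}}

```text
time: 15.6
tcp_pos: [0.5232, 0.0416, 0.1715]
tcp_rot: [-2.739, -1.527, 0.01]
ft_force: [2.1, 0.6, 0.8]
finger_gap: 0.597
```

```bash
python3 -c "
from h import *
plan((.5045,-.270,.15),58.4)
crop('side','s16',255,385,145,245,6);crop('scene','c16',295,420,125,235,6)"
```

```text
t [-0.2749  0.1481  0.021 ] a [-0.0082  0.0026 -0.0022] | now [0.5232 0.0416 0.1715] yaw 58.3 j6 0.52 F [2.1 0.6 0.8] T 15.6
```

View pics/s16.png

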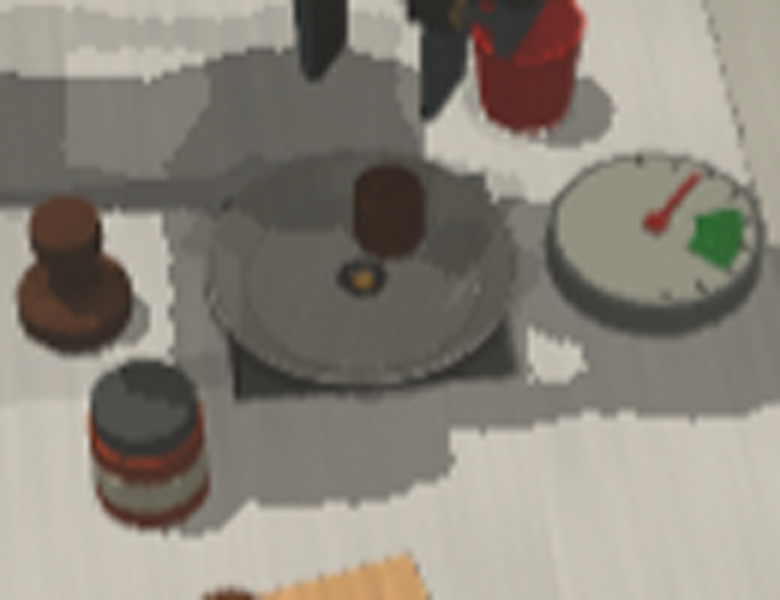

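View pics/c16.png

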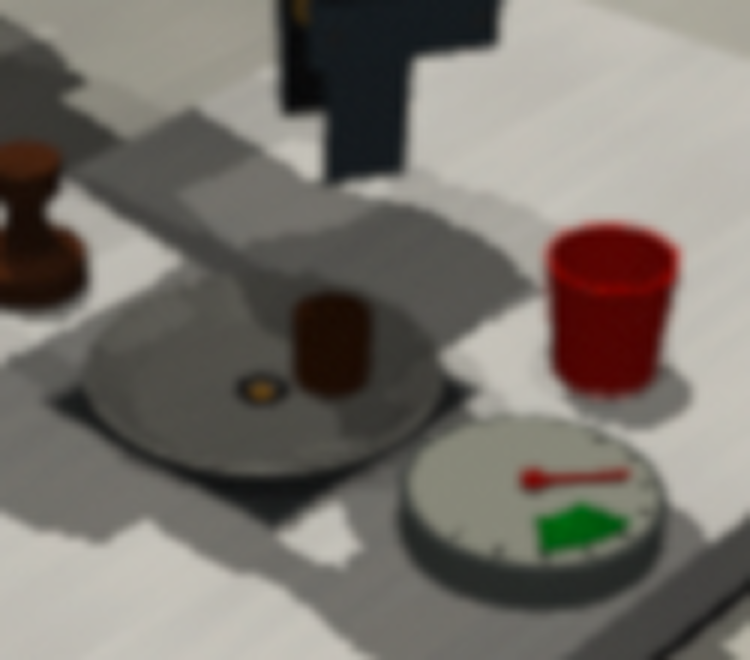

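Puck b stands upright on the pan floor at side crop (388,212), and the pointer rests at about 0.7–0.8 rad, so another puck is needed. Next is puck c.

Emit:
{"op": "send_rows", "data": {
  "series": [
    {"ax": -0.008, "ay": 0, "tx": -0.275, "ty": 0.148, "tz": 0, "az": 0, "grip": 0.77},
    {"ax": -0.008, "ay": 0, "tx": -0.275, "ty": 0.148, "tz": 0, "az": 0, "grip": 0.77},
    {"ax": -0.008, "ay": 0, "tx": -0.275, "ty": 0.148, "tz": 0, "az": 0, "grip": 0.77},
    {"ax": -0.008, "ay": 0, "tx": -0.275, "ty": 0.148, "tz": 0, "az": 0, "grip": 0.77},
    {"ax": -0.008, "ay": 0, "tx": -0.275, "ty": 0.148, "tz": 0, "az": 0, "grip": 0.77}
  ]
}}

```text
time: 16.32
tcp_pos: [0.5082, -0.2722, 0.1765]
tcp_rot: [2.737, 1.526, 0.013]
ft_force: [1.1, 0.7, 0.4]
finger_gap: 0.771
```

```bash
python3 -c "
from h import *
plan((.5055,-.270,.125),58.4)"
```

```text
t [ 0.0003 -0.004   0.0514] a [ 0.0108 -0.0037 -0.0021] | now [ 0.5082 -0.2722  0.1765] yaw 58.3 j6 -0.05 F [1.1 0.7 0.4] T 16.325
```

Emit:
{"op": "send_rows", "data": {
  "series": [
    {"ax": 0.011, "ay": -0.004, "tx": 0, "ty": -0.004, "tz": 0.03, "az": 0, "grip": 0.77},
    {"ax": 0.011, "ay": -0.004, "tx": 0, "ty": -0.004, "tz": 0.051, "az": 0, "grip": 0.77},
    {"ax": 0.011, "ay": -0.004, "tx": 0, "ty": -0.004, "tz": 0.051, "az": 0, "grip": 0.77}
  ]
}}

```text
time: 16.7
tcp_pos: [0.5044, -0.2697, 0.124]
tcp_rot: [-2.742, -1.528, 0.003]
ft_force: [-0.1, -0.7, 0.8]
finger_gap: 0.768
```

```bash
python3 -c "
from h import *
plan((.505,-.270,.082),58.4)
crop('side','s17',255,365,205,305,6)"
```

```text
t [0.0001 0.0008 0.042 ] a [-0.0035  0.0001 -0.0023] | now [ 0.5044 -0.2697  0.124 ] yaw 58.3 j6 -0.04 F [-0.1 -0.7  0.8] T 16.7
```

View pics/s17.png

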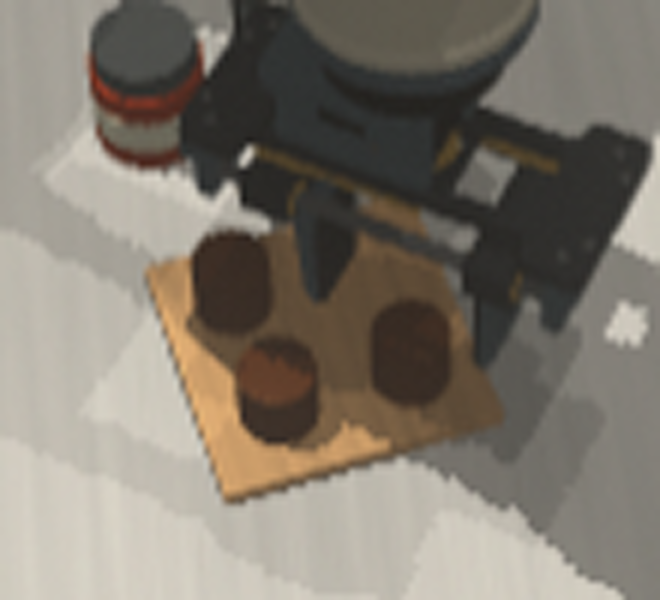

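Puck c at (410,350) lies between the fingers, and the other pucks are clear. I'll go down, close and wait until it is gripped.

Emit:
{"op": "send_rows", "data": {
  "series": [
    {"ax": 0, "ay": 0, "tx": 0, "ty": 0.0005, "tz": 0.025, "az": 0, "grip": 0.77},
    {"ax": 0, "ay": 0, "tx": 0, "ty": 0.0005, "tz": 0.042, "az": 0, "grip": 0.77},
    {"ax": 0, "ay": 0, "tx": 0, "ty": 0.0005, "tz": 0.042, "az": 0, "grip": 0.77},
    {"ax": 0, "ay": 0, "tx": 0, "ty": 0.0005, "tz": 0.042, "az": 0, "grip": 0.77},
    {"ax": 0, "ay": 0, "tx": 0, "ty": 0.0005, "tz": 0.042, "az": 0, "grip": 0.3}
  ]
}}

```text
time: 17.38
tcp_pos: [0.5059, -0.2704, 0.0839]
tcp_rot: [-2.744, -1.53, 0.001]
ft_force: [0.0, 0.0, 0.1]
finger_gap: 0.69
```

Emit:
{"op": "send_rows", "data": {
  "series": [
    {"ax": 0, "ay": 0, "tx": 0, "ty": 0, "tz": 0, "az": 0, "grip": 0.3},
    {"ax": 0, "ay": 0, "tx": 0, "ty": 0, "tz": 0, "az": 0, "grip": 0.3},
    {"ax": 0, "ay": 0, "tx": 0, "ty": 0, "tz": 0, "az": 0, "grip": 0.3}
  ]
}}

```text
time: 17.75
tcp_pos: [0.5058, -0.2704, 0.084]
tcp_rot: [-2.744, -1.53, 0.001]
ft_force: [-1.0, 1.0, 2.5]
finger_gap: 0.393
```

Emit:
{"op": "send_rows", "data": {
  "series": [
    {"ax": 0, "ay": 0, "tx": 0, "ty": 0, "tz": -0.03, "az": 0, "grip": 0.3},
    {"ax": 0, "ay": 0, "tx": 0, "ty": 0, "tz": -0.085, "az": 0, "grip": 0.3},
    {"ax": 0, "ay": 0, "tx": 0, "ty": 0, "tz": -0.085, "az": 0, "grip": 0.3}
  ]
}}

```text
time: 18.12
tcp_pos: [0.5077, -0.2716, 0.1727]
tcp_rot: [2.739, 1.527, 0.004]
ft_force: [-0.3, 0.0, -1.4]
finger_gap: 0.39
```

```bash
python3 -c "
from h import *
plan((.525,-.0195,.16),58.4)
crop('side','s18',255,365,195,295,6)"
```

```text
t [ 0.2236 -0.1179  0.0118] a [ 0.0063  0.0005 -0.0019] | now [ 0.5077 -0.2716  0.1727] yaw 58.3 j6 -0.04 F [-0.3  0.  -1.4] T 18.125
```

View pics/s18.png

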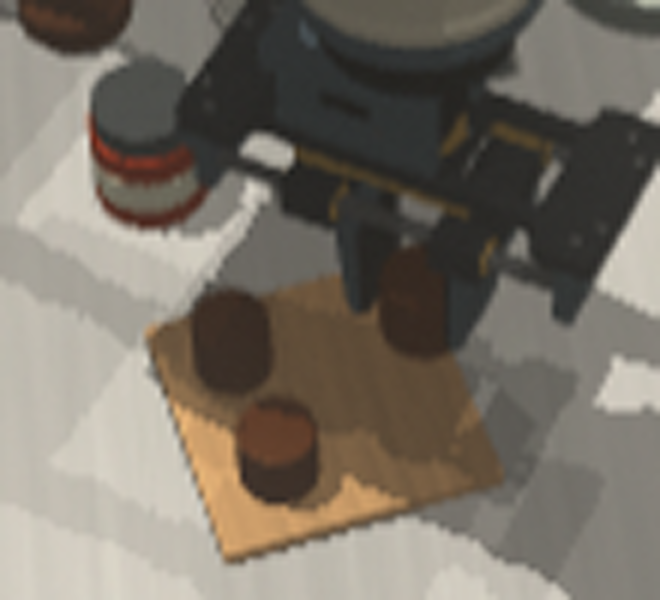

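Emit:
{"op": "send_rows", "data": {
  "series": [
    {"ax": 0.006, "ay": 0, "tx": 0.06, "ty": -0.03, "tz": 0, "az": 0, "grip": 0.3},
    {"ax": 0.006, "ay": 0, "tx": 0.12, "ty": -0.06, "tz": 0, "az": 0, "grip": 0.3},
    {"ax": 0.006, "ay": 0, "tx": 0.18, "ty": -0.09, "tz": 0, "az": 0, "grip": 0.3},
    {"ax": 0.006, "ay": 0, "tx": 0.223, "ty": -0.118, "tz": 0, "az": 0, "grip": 0.3},
    {"ax": 0.006, "ay": 0, "tx": 0.223, "ty": -0.118, "tz": 0.02, "az": 0, "grip": 0.3}
  ]
}}

```text
time: 18.8
tcp_pos: [0.5232, -0.0154, 0.1495]
tcp_rot: [-2.738, -1.535, 0.002]
ft_force: [0.1, -1.4, -1.0]
finger_gap: 0.39
```

Emit:
{"op": "send_rows", "data": {
  "series": [
    {"ax": 0, "ay": 0, "tx": 0, "ty": 0, "tz": 0.02, "az": 0, "grip": 0.3},
    {"ax": 0, "ay": 0, "tx": 0, "ty": 0, "tz": 0.02, "az": 0, "grip": 0.3}
  ]
}}

```text
time: 19.05
tcp_pos: [0.5215, -0.0149, 0.1275]
tcp_rot: [-2.735, -1.534, 0.008]
ft_force: [-1.0, -0.2, 0.2]
finger_gap: 0.387
```

```bash
python3 -c "
from h import *
plan((.525,-.0195,.080),58.4)
crop('side','s19',255,385,145,245,6)"
```

```text
t [-0.002   0.0058  0.0475] a [-0.0073  0.0017  0.003 ] | now [ 0.5215 -0.0149  0.1275] yaw 58.6 j6 0.4 F [-1.  -0.2  0.2] T 19.05
```

View pics/s19.png

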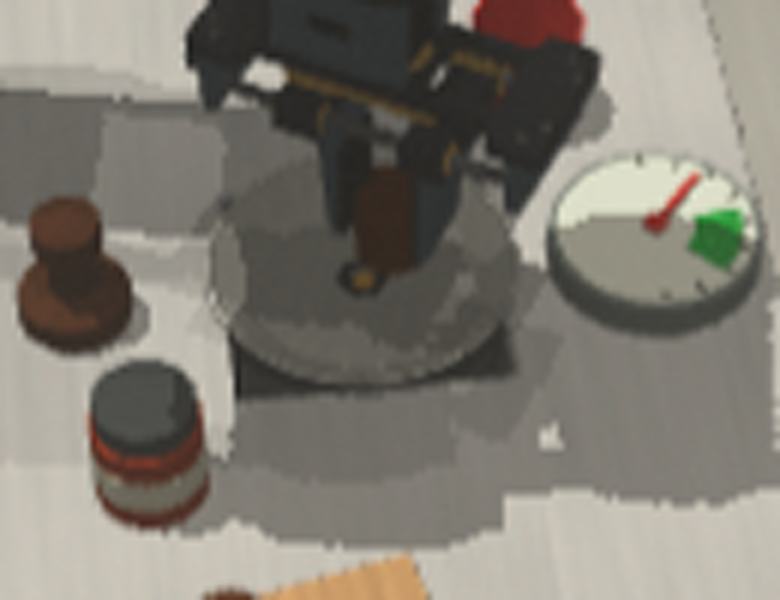

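Emit:
{"op": "send_rows", "data": {
  "series": [
    {"ax": -0.007, "ay": 0, "tx": -0.003, "ty": 0.006, "tz": 0.01, "az": 0.003, "grip": 0.3},
    {"ax": -0.007, "ay": 0, "tx": -0.003, "ty": 0.006, "tz": 0.025, "az": 0.003, "grip": 0.3},
    {"ax": -0.007, "ay": 0, "tx": -0.003, "ty": 0.006, "tz": 0.04, "az": 0.003, "grip": 0.3},
    {"ax": -0.007, "ay": 0, "tx": -0.003, "ty": 0.006, "tz": 0.046, "az": 0.003, "grip": 0.3},
    {"ax": -0.007, "ay": 0, "tx": -0.003, "ty": 0.006, "tz": 0.047, "az": 0.003, "grip": 0.3}
  ]
}}

```text
time: 19.73
tcp_pos: [0.5253, -0.0208, 0.081]
tcp_rot: [2.742, 1.531, -0.001]
ft_force: [-0.3, 0.2, -1.2]
finger_gap: 0.39
```

```bash
python3 -c "
from h import *
plan((.525,-.0195,.078),58.4)
crop('side','s20',255,385,145,245,6)"
```

```text
t [ 0.001 -0.001  0.003] a [ 0.0006  0.0013 -0.0005] | now [ 0.5253 -0.0208  0.081 ] yaw 58.4 j6 0.4 F [-0.3  0.2 -1.2] T 19.725
```

View pics/s20.png

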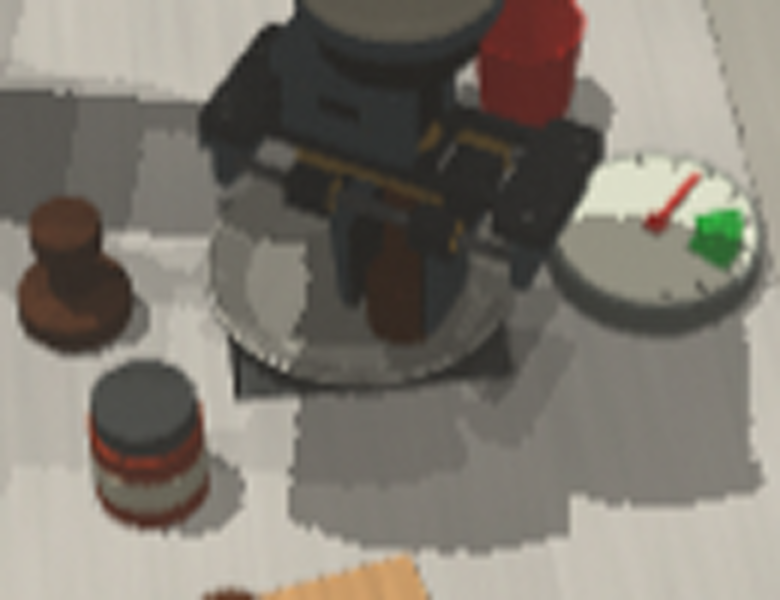

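Emit:
{"op": "send_rows", "data": {
  "series": [
    {"ax": 0, "ay": 0, "tx": 0, "ty": 0, "tz": 0.0015, "az": 0, "grip": 0.3},
    {"ax": 0, "ay": 0, "tx": 0, "ty": 0, "tz": 0.003, "az": 0, "grip": 0.3},
    {"ax": 0, "ay": 0, "tx": 0, "ty": 0, "tz": 0.003, "az": 0, "grip": 0.3},
    {"ax": 0, "ay": 0, "tx": 0, "ty": 0, "tz": 0.003, "az": 0, "grip": 0.3}
  ]
}}

```text
time: 20.27
tcp_pos: [0.5255, -0.0208, 0.0784]
tcp_rot: [2.741, 1.531, -0.001]
ft_force: [0.4, 0.4, -1.2]
finger_gap: 0.388
```

```bash
python3 -c "
from h import *
plan((.525,-.0195,.078),58.4)
crop('side','s21',255,385,145,245,6)"
```

```text
t [ 0.0008 -0.0011  0.0004] a [ 0.0012  0.0011 -0.0003] | now [ 0.5255 -0.0208  0.0784] yaw 58.4 j6 0.4 F [ 0.4  0.4 -1.2] T 20.275
```

View pics/s21.png

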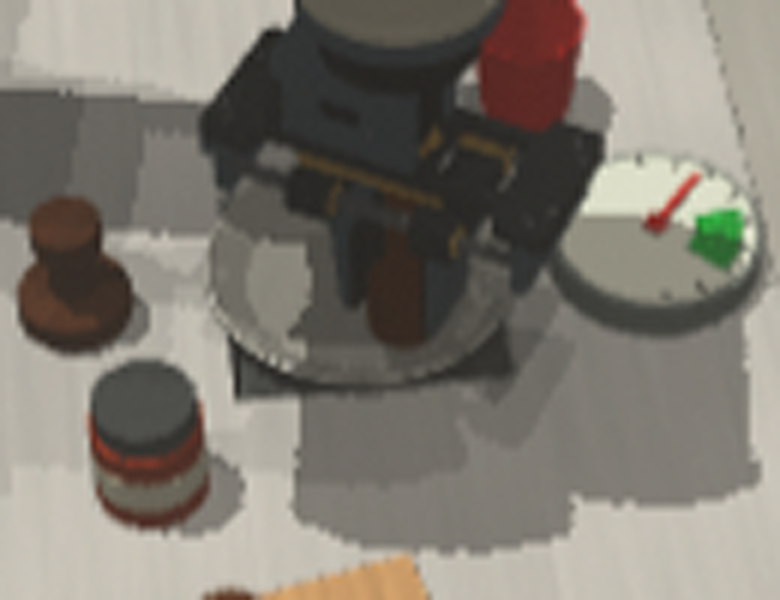

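Emit:
{"op": "send_rows", "data": {
  "series": [
    {"ax": 0, "ay": 0, "tx": 0, "ty": 0, "tz": 0.001, "az": 0, "grip": 0.3},
    {"ax": 0, "ay": 0, "tx": 0, "ty": 0, "tz": 0.0025, "az": 0, "grip": 0.3},
    {"ax": 0, "ay": 0, "tx": 0, "ty": 0, "tz": 0.0025, "az": 0, "grip": 0.3},
    {"ax": 0, "ay": 0, "tx": 0, "ty": 0, "tz": 0.0025, "az": 0, "grip": 0.3}
  ]
}}

```text
time: 20.82
tcp_pos: [0.5255, -0.0208, 0.0759]
tcp_rot: [2.741, 1.531, -0.001]
ft_force: [-0.1, -0.2, 0.1]
finger_gap: 0.386
```

```bash
python3 -c "
from h import *
plan((.525,-.0195,.078),58.4)
crop('side','s22',255,385,145,245,6)"
```

```text
t [ 0.0009 -0.0012 -0.0021] a [ 0.0011  0.0011 -0.0004] | now [ 0.5255 -0.0208  0.0759] yaw 58.4 j6 0.4 F [-0.1 -0.2  0.1] T 20.825
```

View pics/s22.png

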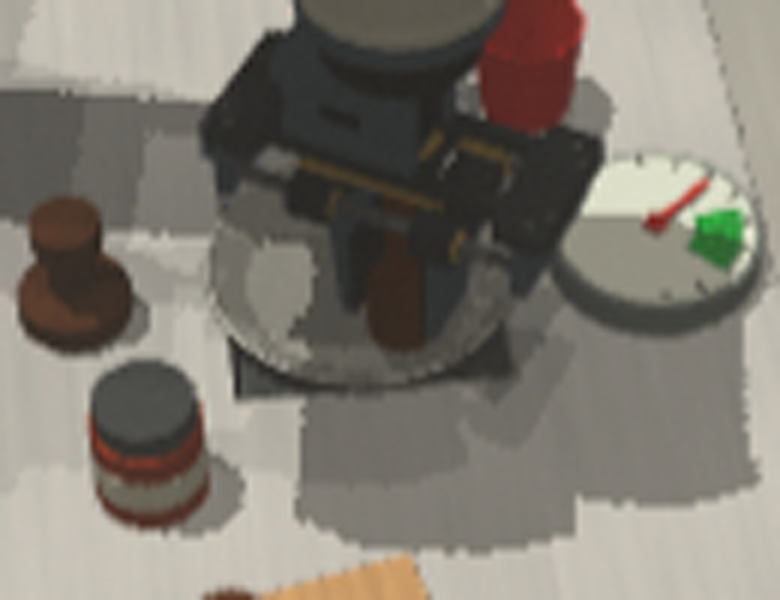

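The pointer has just begun to move, so the puck is touching the floor. Opening to 0.57 and lifting.

Emit:
{"op": "send_rows", "data": {
  "series": [
    {"ax": 0, "ay": 0, "tx": 0, "ty": 0, "tz": 0, "az": 0, "grip": 0.57},
    {"ax": 0, "ay": 0, "tx": 0, "ty": 0, "tz": 0, "az": 0, "grip": 0.57},
    {"ax": 0, "ay": 0, "tx": 0, "ty": 0, "tz": 0, "az": 0, "grip": 0.57},
    {"ax": 0, "ay": 0, "tx": 0, "ty": 0, "tz": -0.03, "az": 0, "grip": 0.57},
    {"ax": 0, "ay": 0, "tx": 0, "ty": 0, "tz": -0.09, "az": 0, "grip": 0.57}
  ]
}}

```text
time: 21.5
tcp_pos: [0.5242, -0.0205, 0.1654]
tcp_rot: [-2.742, -1.531, 0.006]
ft_force: [0.7, -0.5, 0.6]
finger_gap: 0.569
```

Emit:
{"op": "send_rows", "data": {
  "series": [
    {"ax": 0, "ay": 0, "tx": 0.03, "ty": -0.03, "tz": -0.03, "az": 0, "grip": 0.57},
    {"ax": 0, "ay": 0, "tx": 0.06, "ty": -0.06, "tz": -0.06, "az": 0, "grip": 0.57},
    {"ax": 0, "ay": 0, "tx": 0.06, "ty": -0.06, "tz": -0.06, "az": 0, "grip": 0.57}
  ]
}}

```text
time: 21.88
tcp_pos: [0.5051, 0.0641, 0.2275]
tcp_rot: [2.74, 1.536, -0.001]
ft_force: [0.6, -0.7, -0.0]
finger_gap: 0.567
```

```bash
python3 -c "
from h import *
plan((.525,-.0195,.078),58.4)
crop('side','s23',255,385,145,245,6);crop('scene','c23',270,420,115,235,5)"
```

```text
t [-0.0609  0.0606  0.1495] a [-0.      0.0005  0.0022] | now [0.5051 0.0641 0.2275] yaw 58.5 j6 0.56 F [ 0.6 -0.7 -0. ] T 21.875
```

View pics/s23.png

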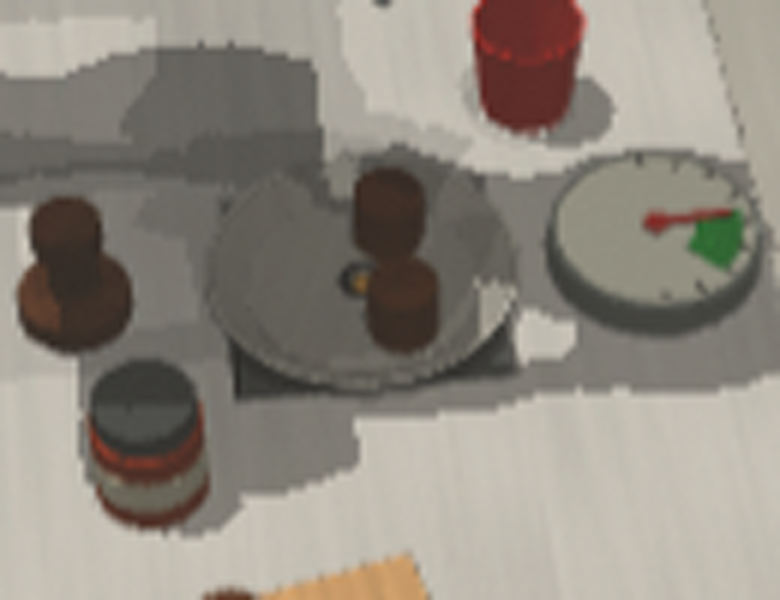

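View pics/c23.png

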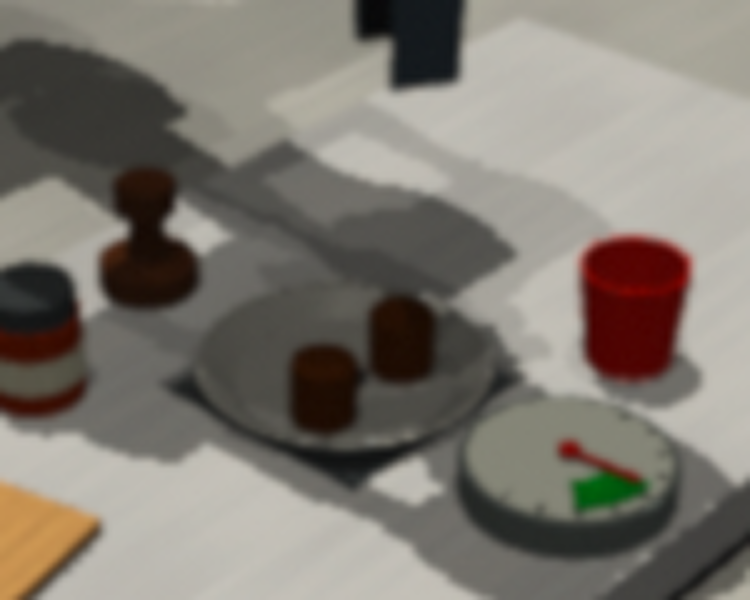

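Two pucks stand separately in the pan. The pointer tip is right at the lower edge of the green, so I need to measure its angle properly.

```bash
cat > dial.py <<'E'
from h import *
def run():
    print(get_obs()['time'])
    for n in ('side','scene'):
        s=snap(n); hsv=cv2.cvtColor(s['img'],cv2.COLOR_RGB2HSV)
        hub=np.array([.6575,.012])
        u,v=proj(s,[[*hub,.068]])[0].astype(int); w=np.zeros(hsv.shape[:2],np.uint8); cv2.circle(w,(int(u),int(v)),24,1,-1)
        red=((hsv[...,0]<8)|(hsv[...,0]>172))&(hsv[...,1]>120)&(w>0); gr=(hsv[...,0]>45)&(hsv[...,0]<75)&(hsv[...,1]>120)&(w>0)
        P=np.array([onz(s,x,y,.071)[:2] for y,x in zip(*np.nonzero(red))]); G=np.array([onz(s,x,y,.067)[:2] for y,x in zip(*np.nonzero(gr))])
        # dial face outline -> hub
        lab=(hsv[...,1]<60)&(hsv[...,2]>60)&(w>0)
        print(n,len(P),len(G),'green mean',G.mean(0).round(4))
        # pointer axis by PCA
        c=P.mean(0); d=np.linalg.svd(P-c)[2][0]; d*=np.sign(d@(c-hub)); t=(P-c)@d
        print(' pointer angle',np.arctan2(d[0],d[1]).round(3),'start',(c+t.min()*d).round(4),'tip',(c+t.max()*d).round(4))
        print(' offset of axis from hub mm',(1e3*np.cross(d,hub-c)).round(1))
        for h in (hub,c+(t.min()+.004)*d):
            a=np.arctan2(G[:,0]-h[0],G[:,1]-h[1]); r=np.hypot(*(G-h).T); print('  hub',h.round(4),'green ang',np.percentile(a,[0,3,50,97,100]).round(3),'r',r.min().round(4),r.max().round(4), 'mid should be 1.905')
        k=12; a=s['img'][v-24:v+24,u-27:u+27,::-1]; cv2.imwrite(f'pics/dial_{n}_{get_obs()["time"]:.2f}.png',cv2.resize(a,None,fx=k,fy=k,interpolation=2))
run()
E
python3 dial.py 2>/dev/null; ls pics | grep dial
```

```text
21.975
side 17 42 green mean [ 0.687  -0.0007]
 pointer angle -0.617 start [0.6763 0.0019] tip [0.6137 0.0901]
 offset of axis from hub mm 9.5
  hub [0.6575 0.012 ] green ang [1.568 1.661 1.981 2.328 2.364] r 0.0219 0.0415 mid should be 1.905
  hub [0.674  0.0052] green ang [0.859 1.123 2.003 2.856 3.075] r 0.005 0.0256 mid should be 1.905
scene 86 65 green mean [0.6887 0.0048]
 pointer angle -0.523 start [0.6763 0.0073] tip [0.6165 0.1109]
 offset of axis from hub mm 14.0
  hub [0.6575 0.012 ] green ang [1.372 1.395 1.801 2.237 2.274] r 0.0207 0.044 mid should be 1.905
  hub [0.6743 0.0108] green ang [0.727 1.102 1.922 2.808 3.04 ] r 0.0056 0.0281 mid should be 1.905
dial_scene_22.07.png
dial_side_22.02.png
```

```bash
sed -i "s/hub=np.array(\[.6575,.012\])/hub=np.array({'side':[.6565,.0089],'scene':[.6600,.0145]}[n])/; s/G=np.array(\[onz/P=P[np.hypot(*(P-hub).T)<.047]; G=np.array([onz/; s/hsv\[...,1\]>120)&(w>0); gr/hsv[...,1]>90)\&(w>0); gr/" dial.py; python3 dial.py 2>/dev/null; ls pics | grep dial
```

```text
22.075
side 23 42 green mean [ 0.687  -0.0007]
 pointer angle 1.489 start [0.6513 0.0108] tip [0.6922 0.0142]
 offset of axis from hub mm -2.4
  hub [0.6565 0.0089] green ang [1.495 1.527 1.874 2.24  2.286] r 0.021 0.0422 mid should be 1.905
  hub [0.6553 0.0112] green ang [1.549 1.62  1.932 2.266 2.31 ] r 0.0232 0.0433 mid should be 1.905
scene 32 64 green mean [0.6888 0.0046]
 pointer angle 1.475 start [0.6529 0.0154] tip [0.6931 0.0193]
 offset of axis from hub mm -1.6
  hub [0.66   0.0145] green ang [1.446 1.476 1.912 2.341 2.372] r 0.0193 0.0414 mid should be 1.905
  hub [0.6569 0.0158] green ang [1.485 1.519 1.916 2.302 2.338] r 0.0223 0.0445 mid should be 1.905
dial_scene_22.07.png
dial_scene_22.18.png
dial_side_22.02.png
dial_side_22.12.png
```

View pics/dial_scene_22.07.png

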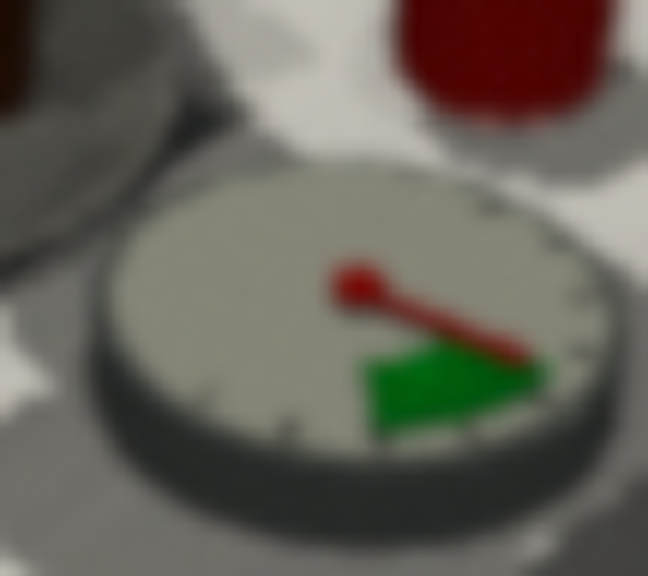

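View pics/dial_side_22.02.png

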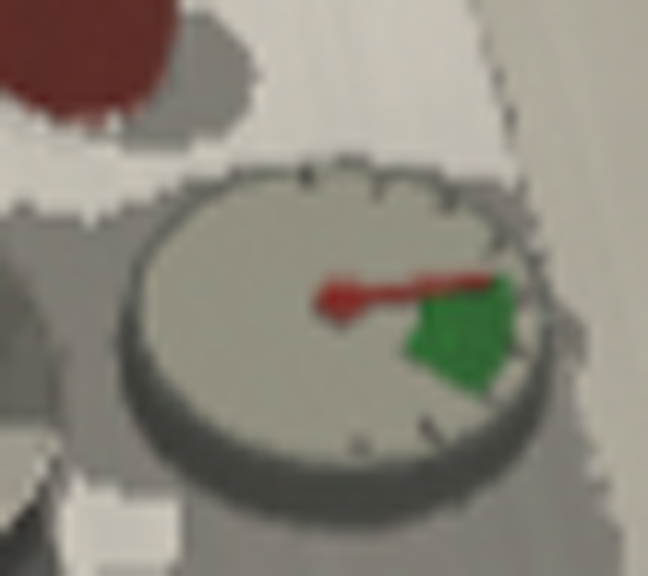

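```bash
python3 - <<'E' 2>/dev/null
from h import *
import dial
for n in ('side','scene'):
    s=snap(n)
    for f in (n+'0',None):
        im=cv2.cvtColor(cv2.imread('pics/'+f+'.png'),cv2.COLOR_BGR2RGB) if f else s['img']
        hub0=np.array({'side':[.6565,.0089],'scene':[.6600,.0145]}[n])
        hsv=cv2.cvtColor(im,cv2.COLOR_RGB2HSV)
        # weights: redness, subpixel
        im=im.astype(float); wt=np.clip(im[...,0]-np.maximum(im[...,1],im[...,2])-25,0,None)
        pts=[];ws=[]
        for y,x in zip(*np.nonzero(wt)):
            p=onz(s,x,y,.071)[:2]
            if np.hypot(*(p-hub0))<.047: pts.append(p);ws.append(wt[y,x])
        P=np.array(pts);W=np.array(ws)
        c=(P*W[:,None]).sum(0)/W.sum(); Q=(P-c)*np.sqrt(W)[:,None]; d=np.linalg.svd(Q)[2][0]
        t=(P-c)@d; far=np.sign(t.max()+t.min()); d=d*far
        print(n,f,len(P),'angle',np.arctan2(d[0],d[1]).round(3),'line offset hub mm',(1e3*(d[0]*(hub0-c)[1]-d[1]*(hub0-c)[0])).round(2), 'c',c.round(4))
E
```

```text
22.175
side 22 41 green mean [ 0.6867 -0.001 ]
 pointer angle 1.48 start [0.6514 0.0105] tip [0.6922 0.0142]
 offset of axis from hub mm -2.0
  hub [0.6565 0.0089] green ang [1.523 1.544 1.886 2.24  2.286] r 0.021 0.0414 mid should be 1.905
  hub [0.6553 0.0108] green ang [1.605 1.614 1.929 2.26  2.304] r 0.023 0.043 mid should be 1.905
scene 32 65 green mean [0.6887 0.0048]
 pointer angle 1.475 start [0.6529 0.0154] tip [0.6931 0.0193]
 offset of axis from hub mm -1.6
  hub [0.66   0.0145] green ang [1.444 1.465 1.883 2.341 2.372] r 0.0193 0.0414 mid should be 1.905
  hub [0.6569 0.0158] green ang [1.485 1.511 1.89  2.301 2.338] r 0.0223 0.0445 mid should be 1.905
side side0 31 angle -0.008 line offset hub mm 1.17 c [0.6576 0.0217]
side None 28 angle 1.494 line offset hub mm -2.17 c [0.6667 0.0119]
scene scene0 46 angle 0.004 line offset hub mm -1.16 c [0.6589 0.0264]
scene None 43 angle 1.504 line offset hub mm -2.04 c [0.6675 0.017 ]
```

Measured against the empty-pan reading, the pointer is at 1.50 rad in both views (side 1.494+0.008, scene 1.504−0.004), which is inside 1.38–2.43. I'll let it settle with the arm clear and do a last check.

Emit:
{"op": "send_rows", "data": {
  "series": [
    {"ax": 0, "ay": 0, "tx": 0.06, "ty": -0.03, "tz": -0.02, "az": 0, "grip": 0.57},
    {"ax": 0, "ay": 0, "tx": 0.1, "ty": -0.05, "tz": -0.02, "az": 0, "grip": 0.57},
    {"ax": 0, "ay": 0, "tx": 0.1, "ty": -0.05, "tz": -0.02, "az": 0, "grip": 0.57},
    {"ax": 0, "ay": 0, "tx": 0.1, "ty": -0.05, "tz": -0.02, "az": 0, "grip": 0.57},
    {"ax": 0, "ay": 0, "tx": 0.1, "ty": -0.05, "tz": -0.02, "az": 0, "grip": 0.57}
  ]
}}

```text
time: 23.0
tcp_pos: [0.5147, 0.1721, 0.2447]
tcp_rot: [-2.743, -1.529, 0.008]
ft_force: [0.3, -0.5, 0.6]
finger_gap: 0.57
```

```bash
python3 - <<'E' 2>/dev/null
from h import *
import dial
a=cv2.imread('pics/side0.png'); s=crop('side','sF',235,405,95,295,3); b=s['img'][...,::-1]
def redmask(im,r):
    h=cv2.cvtColor(np.ascontiguousarray(im),cv2.COLOR_BGR2HSV); x0,x1,y0,y1=r; return h,x0,x1,y0,y1
# bystander shift by template matching at same place
for n,(x0,x1,y0,y1) in {'cup':(331,355,140,168),'stamp':(256,280,176,204),'jar':(268,292,203,233)}.items():
    t=a[y0:y1,x0:x1]; r=cv2.matchTemplate(np.ascontiguousarray(b[y0-6:y1+6,x0-6:x1+6]),t,cv2.TM_CCOEFF_NORMED); _,m,_,l=cv2.minMaxLoc(r); print(n,round(m,3),'shift px',l[0]-6,l[1]-6)
E
```

```text
23.0
side 25 49 green mean [6.878e-01 3.000e-04]
 pointer angle 1.484 start [0.6514 0.0106] tip [0.6922 0.0141]
 offset of axis from hub mm -2.1
  hub [0.6565 0.0089] green ang [1.402 1.452 1.843 2.266 2.286] r 0.021 0.0444 mid should be 1.905
  hub [0.6553 0.0109] green ang [1.451 1.513 1.897 2.287 2.308] r 0.023 0.0457 mid should be 1.905
scene 29 65 green mean [0.6887 0.0048]
 pointer angle 1.477 start [0.6529 0.0154] tip [0.6931 0.0192]
 offset of axis from hub mm -1.5
  hub [0.66   0.0145] green ang [1.444 1.465 1.883 2.341 2.372] r 0.0193 0.0414 mid should be 1.905
  hub [0.6569 0.0157] green ang [1.483 1.509 1.888 2.3   2.337] r 0.0223 0.0445 mid should be 1.905
cup 0.843 shift px 0 0
stamp 0.894 shift px 0 0
jar 0.895 shift px 0 0
```

View pics/sF.png

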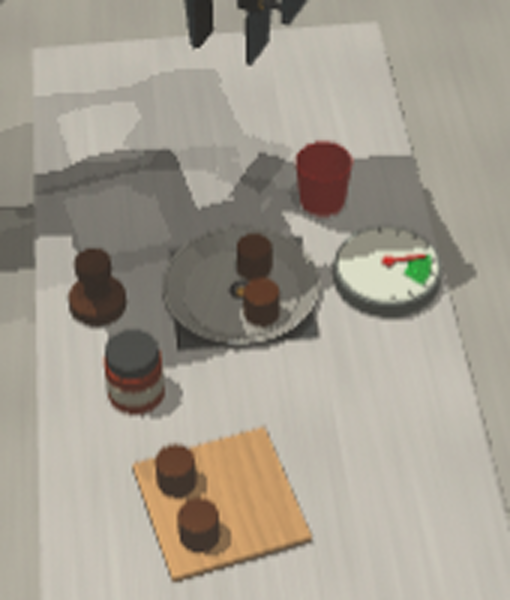

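The last view shows the pan on its pin with two upright pucks at crop (254,255) and (262,302), and two left on the board. The cup, stamp and jar show 0 px shift, and the pointer is steady and in the green.

```bash
python3 -c "
from rig import *
print(finish_job())"
```

```text
the job is handed in; nothing more can be done
None
```

The job is done and handed in at about 23 s of the 72 s limit.

- **Pan:** I pushed it in two legs around the red cup, with both fingers behind its rim, until the hole dropped over the brass pin. The rim and hole outlines projected for a flat, seated pan matched both camera views. I made that check before adding the pucks; in the last view the pan still looks seated.
- **Pucks:** I placed two brown pucks upright and apart on the pan floor, and left the other two on the board.
- **Dial:** The pointer rests at about 1.50 rad in both views (green zone 1.38–2.43), measured against its empty-pan angle. Because 1.50 is close to the lower edge, I measured again 0.8 s later with the arm clear, and it was unchanged.
- **Bystanders:** The stamp, jar and cup show no pixel shift in the side camera compared with the start.

**Checks that fell short:**
- While setting down the first puck I pressed on the scale with about 22 N before backing off. This was below the limits, and the pan stayed seated.
- The two cameras disagree by 3–6 mm on absolute positions, so I averaged them.

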